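# Last crisscross round on a luthier's veneer press

### The job

Give the veneer press with the four black bar knobs its last tightening round, so that its plywood plate comes down flat on the veneer: turn each knob clockwise, about a quarter turn, home to its stop. Work crisscross: any knob first, then the one diagonally opposite, and only then the other two. Leave the small two-knob caul beside it alone; it is already tight.

Things in the scene. Friction and masses are not known exactly. Their poses are not given: they have to be found in the camera images.
- plate_top (a point): centre of the upper face of the press's plywood plate (190 x 170 x 18 mm, on a dark fixed wooden base); x along the 190 mm side, z up. 56 mm above the bench when loose, 52 when down. It lies on springs under four black bar knobs on fixed studs, at x = +-65, y = +-65 mm from here. Each knob brings its corner (and itself) down about 4 mm: the plate tilts 1 to 2 degrees on the way.
- knob_a (a joint): turn of the bar knob at plate_top's x +65, y +65 mm, rad: 0 loose, bar along plate_top's x; grows clockwise from above to a hard stop at 1.4 (home, bar nearly along y). Starts at 0 to 0.25. Takes 0.15 N m, stays where left. Bar 48 mm long, 12 thick, 26 high; its underside 72, middle 85, top 98 mm above the bench (4 less when home), on a 22 mm hub and 34 mm washer. Diagonal partner: knob_c.
- knob_b (a joint): turn of the identical bar knob at plate_top's x +65, y -65 mm; values as knob_a. Diagonal partner: knob_d.
- knob_c (a joint): turn of the identical bar knob at plate_top's x -65, y -65 mm; values as knob_a. Diagonal partner: knob_a.
- knob_d (a joint): turn of the identical bar knob at plate_top's x -65, y +65 mm; values as knob_a. Diagonal partner: knob_b.
- caul: two-knob bridge caul, not to be touched: wooden block 70 x 150 x 40 mm fixed to the bench with an aluminium bar and two bar knobs like the press's, 98 mm high in all. Origin at the centre of its underside, y along the 150 mm side. It stands to the left or right of the press.

How it is judged:
By the outcome, as a careful person would: the job done as asked, in the order asked, and still so for the second after the job is handed in, with the robot touching nothing.
It also fails if it takes over 64 s, if anything falls off the work surface, if the arm or the gripper's body presses on something with over 40 N, if the wrist force passes 120 N, or if a joint passes its speed limit or range.

### The arm

A 6-joint arm with a two-finger parallel gripper is mounted at the origin on the work surface. World frame = base frame: x ahead of the robot, y to its left, z up, the work surface at z = 0. Lengths are in mm, angles in rad, forces in N, time in s.
With the tool pointing down it reaches from about 350 to 775 mm from the base axis. Payload 7.3 kg.
Tool frame: the origin (TCP) lies midway between the tips of the shut fingers; the grasp point (between the pads) lies 19 mm behind it; x points along the fingers, z is the direction in which the jaws open and shut, and the axes are right-handed (so a half turn about x gives the same grasp; the last joint's range is limited). The gripper opens to 92 mm and grips with 3 to 60 N. Pads are 19 mm wide; open, the fingers measure 130 mm over their backs; the gripper's body (75 mm by 190 mm) begins 47 mm behind the grasp point.
Start: joints at [1.103, 0.342, 1.524, -0, 1.275, -0.146], TCP at [166.03, 498.075, 226.741] pointing down, gripper open.
Joint ranges: [-2.53, 2.53], [-0.77, 2.02], [0.04, 2.7], [-1, 4.14], [0.28, 2.66], [-3.11, 3.11]. Speed limits (rad/s): [2.57, 2.57, 3.14, 3.14, 3.14, 3.14].

### API

Orientations are given as [roll, pitch, yaw] about the fixed x, y, z axes, in that order (R = Rz(yaw) Ry(pitch) Rx(roll)).
In Python, from plant import monitor, optics, close_job gives the robot as it stands.
- The arm moves only by the tool send_rows, never from a script. Its argument "commands" is a list that holds one entry, the list of rows, each a list of 5 numbers: the shift along the tool's x, y, z in m, then the turn about the tool's x in degrees, then the finger opening in m, from 0 to 0.0918. A call has 1 to 10 rows; each row shifts and turns the pose as measured when the row begins, along the tool's axes as they then stand; what a row does not reach is not made up. A row lasts 1/12 s, in which the tool goes at most 41.7 mm and 7.16 degrees, less where a joint would pass 70% of its speed; a pose out of reach is approached as far as the arm can. A call with a gripper value outside its range is refused whole. The fingers move at their own pace and stop on an object; the grip force is fixed at half the most. Time passes only in rows, so rows that do not move let the fingers close. It gives the time, the measured TCP pose, the force and the opening at its end, in the units of the state.
- monitor.get_obs(): the state, without advancing time (a new reading comes with each control period).
- optics.capture(name): name is "scene" or "side" or "wrist"; returns a dict with "color" (420x560x3 uint8, blue, green, red), "camera_matrix" (3x3 intrinsics, pixels), "camera_from_world" (4x4, takes a point from world to camera coordinates); the wrist camera has in their place "T_tool_cam" (4x4, takes a point from camera to tool coordinates, whose origin is the TCP and whose axes are the tool frame's). Camera axes: x right, y down, z forward; pixel columns grow to the right and rows downward; lengths in mm; the calibration is good to about 2 mm. A picture is of the moment at which its call begins: read the wrist's pose just before it. There is no depth.
- close_job(): hands the job in, once; it reports no verdict.
The state is a dict: "time": time; "joint_positions": joint angles; "dq": joint speeds; "tau": joint torques, N m; "tool_pos": TCP position; "tcp_rot": TCP orientation; "contact_force": force on the tool from outside, world axes, zero at the start; "moment": the same for the moment, N m; "grip_width": finger opening in mm.
Only numpy, scipy, OpenCV 4.12 (cv2) and the standard library are available. Lean on these libraries where they do the work, as an engineer would, in place of code of your own. Each camera call takes 0.05 s, during which the arm holds its last target.

## Working session

There is one attempt and no reset: what is moved stays moved. The work goes in short steps, Python scripts to look and compute and a tool call to move; the robot and the scene stay as the last step left them, time stands still between calls to the robot, and variables do not carry over. Pictures are saved under pics/ and viewed, and the job is handed in when it is done.

Besides the shell and the picture viewer there is one more tool, called after "Request:" by a JSON object that holds its "op" and its "data". send_rows: Moves the arm, as the interface text tells. Its arguments: {"type":"object","properties":{"commands":{"type":"array","items":{"type":"array","items":{"type":"array","items":{"type":"number"}}}}},"required":["commands"]}

```bash
ls; mkdir -p pics; python3 - <<'E'
from plant import monitor, optics
import cv2,json
o=monitor.get_obs();print(o)
for n in ["scene","side","wrist"]:
    c=optics.capture(n);cv2.imwrite(f"pics/{n}0.png",c["color"]);print(n,{k:(v.tolist() if hasattr(v,'tolist') else v) for k,v in c.items() if k!="color"})
E
```

```text
pics
{'time': 0.0, 'joint_positions': array([ 1.10298674e+00,  3.42721021e-01,  1.52502028e+00, -2.88529563e-05,
        1.27540176e+00, -1.46009800e-01]), 'dq': array([ 0.00041382,  0.00047887,  0.00068582,  0.00065461,  0.00221902,
       -0.00112819]), 'tau': array([ 3.02220242e-04, -4.31239736e+01, -2.44219333e+01,  7.17246160e-02,
        5.61169500e-02, -1.78033547e-04]), 'tool_pos': array([165.84879127, 497.68205784, 226.04471295]), 'tcp_rot': array([ 3.01337651,  1.56924568, -2.02080383]), 'contact_force': array([ 0.18735807, -0.68720475,  0.84735288]), 'moment': array([-0.01392232, -0.00875885,  0.00750205]), 'grip_width': 91.66664962351224}
scene {'camera_matrix': [[427.7045334211603, 0.0, 273.3363454475779], [0.0, 427.7045334211603, 208.09247701006208], [0.0, 0.0, 1.0]], 'camera_from_world': [[-0.467392192197242, 0.8840188662779345, 0.0074285084459685576, 268.03604089341735], [0.6930955102569402, 0.37163880884695777, -0.6176594607228855, -328.6853132841257], [-0.5487833382444549, -0.28354054352682917, -0.7864105847722185, 1283.5516877779862], [0.0, 0.0, 0.0, 1.0]]}
side {'
[... 161 characters left out ...]
546735, -0.6650958907215259, -0.012451905098374941, -436.2410809804817], [-0.4705730040269393, -0.5148619562039269, -0.7165739417079915, 311.20932774662856], [0.47017937181069636, 0.5408924312644852, -0.697399982882487, 701.5759351198172], [0.0, 0.0, 0.0, 1.0]]}
wrist {'camera_matrix': [[307.07692183637647, 0.0, 278.65220900890796], [0.0, 307.07692183637647, 208.3890381944366], [0.0, 0.0, 1.0]], 'T_tool_cam': [[0.0002604779950502376, -0.2912047213000988, 0.9566607248360013, -157.6183685095111], [-0.0008461055111352665, -0.9566604790351052, -0.29120441610282133, 78.89498400533074], [0.9999996081282613, -0.0007335835691143474, -0.0004955789230834546, 1.2307923060829173], [0.0, 0.0, 0.0, 1.0]]}
```

View pics/scene0.png

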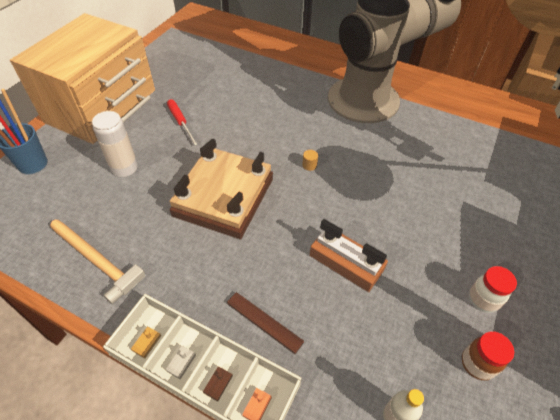

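View pics/side0.png

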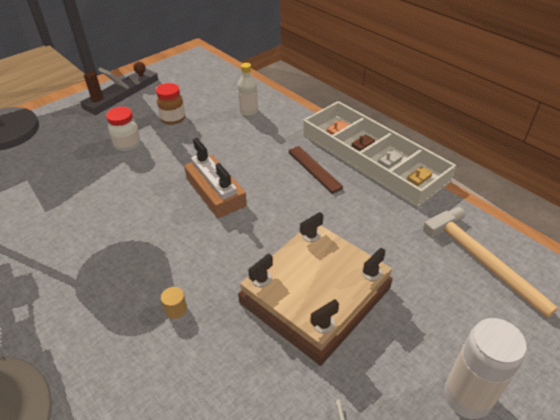

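View pics/wrist0.png

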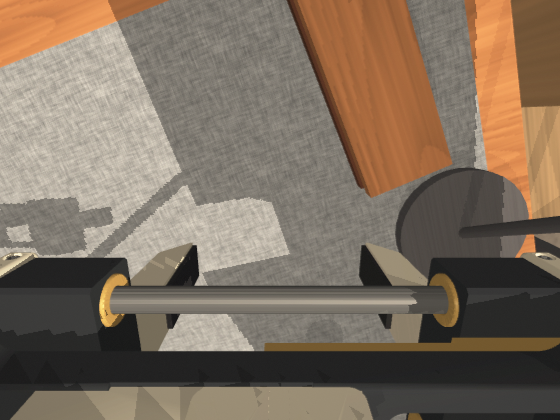

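The scene view shows the press at about (222,190), with knobs near (208,150), (258,162), (182,187) and (235,204). The caul is at about (348,255). In the side view the press is at about (315,285) with knobs near (312,228), (262,270), (373,265) and (325,317). The wrist view doesn't show the press yet. Next I'll zoom in and segment.

```bash
cat > h.py <<'E'
import numpy as np,cv2
from plant import monitor, optics
from scipy.spatial.transform import Rotation as R
def rays(c,px):
    K=c["camera_matrix"];T=np.array(c["camera_from_world"])
    px=np.atleast_2d(px).astype(float)
    d=np.c_[px,np.ones(len(px))]@np.linalg.inv(K).T@T[:3,:3]
    o=-T[:3,:3].T@T[:3,3]
    return o,d/np.linalg.norm(d,axis=1)[:,None]
def plane(c,px,z):
    o,d=rays(c,px);return o+d*((z-o[2])/d[:,2])[:,None]
def proj(c,P):
    T=np.array(c["camera_from_world"]);p=np.atleast_2d(P)@T[:3,:3].T+T[:3,3]
    p=p@np.array(c["camera_matrix"]).T;return p[:,:2]/p[:,2:]
def tri(c1,p1,c2,p2):
    o1,d1=rays(c1,p1);o2,d2=rays(c2,p2);out=[]
    for a,b in zip(d1,d2):
        s=np.linalg.lstsq(np.c_[a,-b],o2-o1,rcond=None)[0]
        P=o1+a*s[0];Q=o2+b*s[1];out.append(np.r_[(P+Q)/2,np.linalg.norm(P-Q)])
    return np.array(out)
E
python3 - <<'E'
from h import *
S=cv2.imread("pics/scene0.png");D=cv2.imread("pics/side0.png")
a=cv2.resize(S[130:250,155:290],None,fx=5,fy=5,interpolation=cv2.INTER_CUBIC)
b=cv2.resize(D[205:360,230:400],None,fx=4,fy=4,interpolation=cv2.INTER_CUBIC)
cv2.imwrite("pics/sc.png",a[:600]);cv2.imwrite("pics/dc.png",b)
for n,I,(x0,x1,y0,y1) in [("scene",S,(165,280,135,215)),("side",D,(240,390,210,330))]:
    m=(I.max(2)<45).astype(np.uint8);m2=np.zeros_like(m);m2[y0:y1,x0:x1]=m[y0:y1,x0:x1]
    nn,l,st,ce=cv2.connectedComponentsWithStats(m2)
    print(n,[(st[i].tolist(),ce[i].round(1).tolist()) for i in range(1,nn) if st[i][4]>25])
E
```

```text
scene []
side []
```

View pics/sc.png

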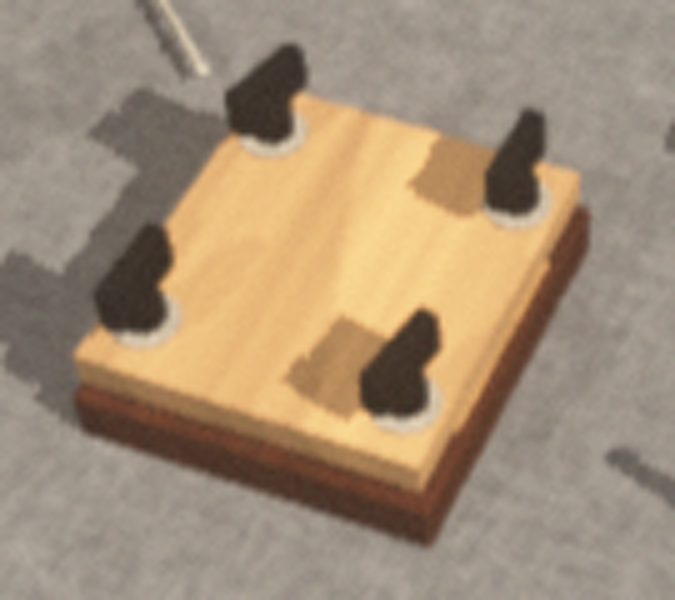

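View pics/dc.png

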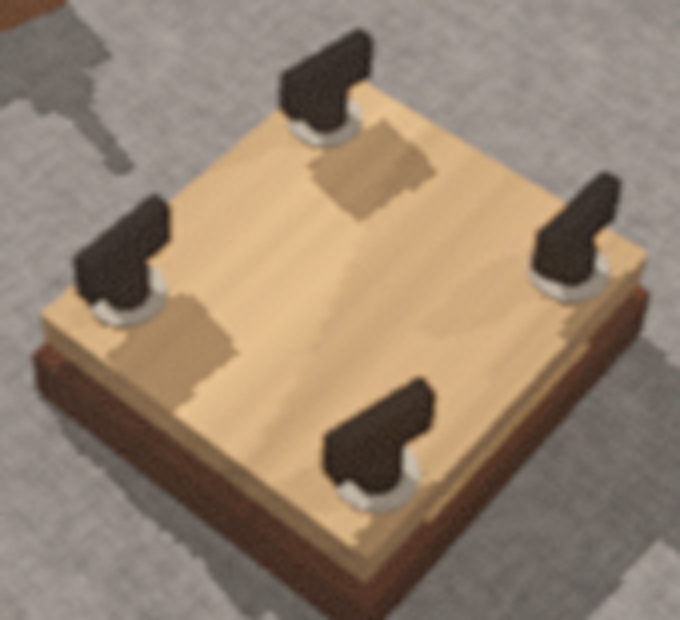

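Both crops show the bars clearly, lying almost along one plate side. Next I'll segment knobs and plate and triangulate.

```bash
python3 - <<'E'
from h import *
cs=optics.capture("scene");cd=optics.capture("side")
S=cs["color"];D=cd["color"]
cent={}
for n,I,(x0,x1,y0,y1) in [("scene",S,(165,280,135,220)),("side",D,(240,390,205,335)),("scaul",S,(310,390,215,270)),("dcaul",D,(185,245,135,200))]:
    hsv=cv2.cvtColor(I,cv2.COLOR_BGR2HSV)
    m=(I.max(2)<75).astype(np.uint8);m2=np.zeros_like(m);m2[y0:y1,x0:x1]=m[y0:y1,x0:x1]
    if 'caul' not in n: m2[(hsv[...,1]>110)]=0
    nn,l,st,ce=cv2.connectedComponentsWithStats(m2)
    cent[n]=[ce[i] for i in range(1,nn) if st[i][4]>40]
    print(n,[(st[i].tolist(),ce[i].round(1).tolist()) for i in range(1,nn) if st[i][4]>40])
# match by proximity on z=83
for A,B in (("scene","side"),("scaul","dcaul")):
    for p in cent[A]:
        P=plane(cs,p,83)[0];Qs=[plane(cd,q,83)[0] for q in cent[B]]
        j=int(np.argmin([np.linalg.norm(P-Q) for Q in Qs]))
        print(A,P.round(1),Qs[j].round(1),tri(cs,[p],cd,[cent[B][j]]).round(1))
c=np.array([[78,355],[425,470],[580,175]])/5+[155,130]-.4
print("scene corners",plane(cs,c,56).round(1))
c=np.array([[42,312],[365,555],[648,255],[372,82]])/4+[230,205]-.4
print("side corners",plane(cd,c,56).round(1))
o=monitor.get_obs();M=R.from_euler('xyz',o["tcp_rot"]).as_matrix();print(M.round(4))
E
```

```text
scene [([201, 139, 15, 19, 167], [207.9, 148.8]), ([253, 153, 10, 19, 130], [257.9, 163.2]), ([174, 175, 15, 21, 197], [181.4, 186.4]), ([228, 193, 14, 20, 162], [234.7, 203.7])]
side [([300, 213, 23, 25, 332], [311.1, 225.2]), ([364, 249, 21, 27, 308], [373.8, 262.9]), ([249, 255, 23, 27, 374], [260.4, 269.2]), ([311, 300, 27, 28, 347], [324.2, 314.3])]
scaul [([321, 220, 21, 19, 254], [330.4, 229.6]), ([363, 244, 23, 20, 282], [373.1, 254.5])]
dcaul [([193, 138, 14, 23, 189], [200.0, 149.7]), ([217, 164, 14, 24, 205], [223.0, 176.4])]
scene [ 468.3 -234.2   83. ] [ 462.9 -241.2   83. ] [[ 464.8 -238.3   78.     2. ]]
scene [ 453.1 -105.2   83. ] [ 447.7 -112.6   83. ] [[ 449.6 -108.4   77.9    2.1]]
scene [ 596.6 -220.3   83. ] [ 592.3 -226.5   83. ] [[ 594.5 -223.9   78.9    2.1]]
scene [582.8 -90.2  83. ] [576.5 -97.6  83. ] [[579.8 -93.3  77.6   1.7]]
scaul [548.4 119.3  83. ] [542.1 111.3  83. ] [[545.3 117.7  77.4   1.8]]
scaul [564.  217.8  83. ] [558.1 211.3  83. ] [[561.2 217.3  78.2   0.9]]
scene corners [[ 626.  -235.3   56. ]
 [ 607.4  -65.    56. ]
 [ 420.1  -89.    56. ]]
side corners [[ 418.3  -94.4   56. ]
 [ 437.1 -261.5   56. ]
 [ 624.7 -241.9   56. ]
 [ 610.9  -93.8   56. ]]
[[-3.000e-04 -9.487e-01  3.163e-01]
 [-6.000e-04  3.163e-01  9.487e-01]
 [-1.000e+00  1.000e-04 -6.000e-04]]
```

Triangulation puts the press centre at about (522,-166), with plate x about 0.113 rad from world x. The knob grid comes out at 130 mm as expected. I'll move over the press for a wrist-camera refinement.

Request:
{"op": "send_rows", "data": {"commands": [[[0,-0.032,-0.0255,0,0.045],[0,-0.032,-0.0255,0,0.045],[0,-0.032,-0.0255,0,0.045],[0,-0.032,-0.0255,0,0.045],[0,-0.032,-0.0255,0,0.045],[0,-0.032,-0.0255,0,0.045],[0,-0.032,-0.0255,0,0.045],[0,-0.032,-0.0255,0,0.045],[0,-0.032,-0.0255,0,0.045]]]}}

```text
time: 1.0
tool_pos: [367.8, 186.8, 224.8]
tcp_rot: [0.253, 1.569, 1.517]
contact_force: [0.5, -0.3, 0.1]
grip_width: 45.5
```

Request:
{"op": "send_rows", "data": {"commands": [[[0,-0.0315,-0.026,0,0.045],[0,-0.0315,-0.026,0,0.045],[0,-0.0315,-0.026,0,0.045],[0,-0.0315,-0.026,0,0.045],[0,-0.0315,-0.026,0,0.045],[0,-0.0315,-0.026,0,0.045],[0,-0.0315,-0.026,0,0.045],[0,-0.0315,-0.026,0,0.045],[0,-0.0315,-0.026,0,0.045],[0,-0.0315,-0.026,0,0.045]]]}}

```text
time: 1.83
tool_pos: [589.2, -166.3, 224.7]
tcp_rot: [-0.31, 1.566, 0.951]
contact_force: [0.2, 0.9, -0.4]
grip_width: 45.1
```

Request:
{"op": "send_rows", "data": {"commands": [[[0,0,0,-6,0.045],[0,0,0,-6,0.045],[0,0,0,-5,0.045],[0,0,0,0,0.045]]]}}

```text
time: 2.17
tool_pos: [592.0, -176.6, 220.2]
tcp_rot: [0.017, 1.568, 1.578]
contact_force: [-0.0, 0.1, -0.0]
grip_width: 45.2
```

```bash
python3 - <<'E'
from h import *
o=monitor.get_obs();c=optics.capture("wrist");cv2.imwrite("pics/w1.png",c["color"])
M=R.from_euler('xyz',o["tcp_rot"]).as_matrix()
print(o["time"],o["tool_pos"],M.round(3),o["joint_positions"])
import pickle;pickle.dump((o,c),open("w1.pkl","wb"))
E
```

```text
2.1667 [ 591.96271713 -176.6393835   220.15490495] [[-0.    -1.     0.01 ]
 [ 0.003  0.01   1.   ]
 [-1.     0.     0.003]] [-0.41528749  0.51992448  1.25911492  0.00258297  1.36368974 -1.97641955]
```

View pics/w1.png

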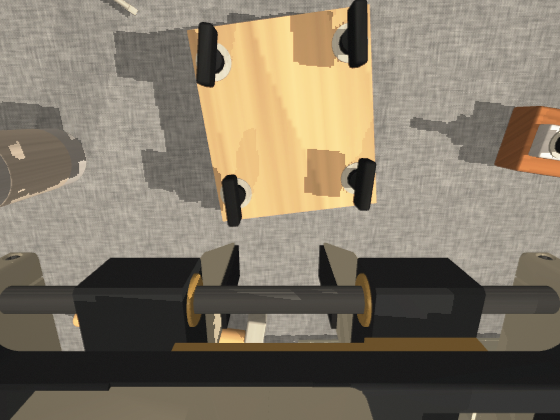

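The wrist view shows all four bars from above: (206,55), (357,35), (233,200) and (365,183). Washers are just beside them.

```bash
cat >> h.py <<'E'
def wcam(o,c):
    T=np.eye(4);T[:3,:3]=R.from_euler('xyz',o["tcp_rot"]).as_matrix();T[:3,3]=o["tool_pos"]
    W=T@np.array(c["T_tool_cam"]);return dict(camera_matrix=np.array(c["camera_matrix"]),camera_from_world=np.linalg.inv(W),color=c["color"])
def bars(w,ztop=98,rmax=240,thr=45):
    I=w["color"];m=(I.max(2)<thr).astype(np.uint8);m[rmax:]=0
    n,l,st,ce=cv2.connectedComponentsWithStats(m);out=[]
    cam=-w["camera_from_world"][:3,:3].T@w["camera_from_world"][:3,3]
    for i in range(1,n):
        if not 250<st[i][4]<6000: continue
        cnt=max(cv2.findContours((l==i).astype(np.uint8),cv2.RETR_EXTERNAL,cv2.CHAIN_APPROX_NONE)[0],key=len)[:,0]
        P=plane(w,cnt,ztop)[:,:2]
        # outer long edge: fit direction from outer points
        (cx,cy),(a,b),an=cv2.minAreaRect(P.astype(np.float32))
        th=np.deg2rad(an if a>b else an+90); th=(th+np.pi/2)%np.pi-np.pi/2
        for k in range(6):
            u=np.array([np.cos(th),np.sin(th)]);v=np.array([-u[1],u[0]])
            mid=np.array([cx,cy]);s=np.sign((mid-cam[:2])@v)
            q=(P-mid)@u;e=(P-mid)@v*s
            # outer edge: per bin along u the max e, central 70% of length
            half=(q.max()-q.min())/2;qm=(q.max()+q.min())/2
            bins=np.linspace(qm-.7*half,qm+.7*half,9);xs=[];ys=[]
            for b0,b1 in zip(bins[:-1],bins[1:]):
                k_=(q>=b0)&(q<b1)
                if k_.any(): j=np.argmax(np.where(k_,e,-1e9));xs.append(q[j]);ys.append(e[j])
            sl,ic=np.polyfit(xs,ys,1);th+=s*np.arctan(sl)
        u=np.array([np.cos(th),np.sin(th)]);v=np.array([-u[1],u[0]])
        so=np.sign((mid-cam[:2])@u);q=(P-mid)@u
        qe=(q*so).max()-24   # outer end fixes centre along bar
        e=(P-mid)@v*s; ee=np.median(ys)-6
        C=mid+u*so*qe+v*s*ee
        out.append((ce[i].round(0),C,th,sorted((a,b)),q.max()-q.min()))
    return out
E
python3 - <<'E'
from h import *
import pickle
o,c=pickle.load(open("w1.pkl","rb"));w=wcam(o,c)
B=bars(w)
for b in B: print(b[0],b[1].round(1),round(b[2],3),np.round(b[3],1),round(b[4],1))
E
```

```text
[356.  35.] [ 451.  -108.8] 0.072 [22.1 48. ] 48.0
[208.  57.] [ 465.6 -234.5] -0.134 [21.3 47.3] 47.3
[362. 182.] [576.3 -94. ] -0.074 [23.5 48.2] 48.2
[233. 199.] [ 591.2 -220.1] 0.091 [20.1 49.3] 49.4
```

Request:
{"op": "send_rows", "data": {"commands": [[[0.0,0.005,0.028,3.7,0.045],[0.02,0.005,0.028,0,0.045],[0.03,0.004,0.027,0,0.045],[0.03,0,0,0,0.045],[0.02,0,0,0,0.045],[0,0,0,0,0.045]]]}}

```text
time: 2.72
tool_pos: [583.5, -88.7, 119.5]
tcp_rot: [-1.36, 1.564, 0.109]
contact_force: [-0.1, -0.2, -1.1]
grip_width: 45.4
```

```bash
cat >> h.py <<'E'
C0=np.array([521.6,-165.2]);TH=0.1145
ex=np.array([np.cos(TH),np.sin(TH)]);ey=np.array([-ex[1],ex[0]])
KN={1:C0+65*ex+65*ey,2:C0+65*ex-65*ey,3:C0-65*ex-65*ey,4:C0-65*ex+65*ey}
def goto(k,z,bar):
    o=monitor.get_obs();M=R.from_euler('xyz',o["tcp_rot"]).as_matrix()
    d=np.r_[KN[k],z]-o["tool_pos"];jy=np.arctan2(M[1,2],M[0,2])
    t=M.T@d;a=np.rad2deg(jy-(bar+np.pi/2))
    print("t",round(o["time"],2),"pos",o["tool_pos"].round(1),"jaw-90",round(jy-np.pi/2,3),"tool shift mm",t.round(1),"turn",round(a,1),"F",o["contact_force"].round(1),"Mz",o["moment"].round(2),"w",round(o["grip_width"],1),"j",o["joint_positions"].round(2),"tilt",M[:2,0].round(4))
E
python3 - <<'E'
from h import *
goto(1,77,-0.074)
o=monitor.get_obs();c=optics.capture("wrist");cv2.imwrite("pics/w2.png",c["color"])
E
```

```text
t 2.72 pos [583.5 -88.7 119.5] jaw-90 -0.102 tool shift mm [42.5  4.5 -5. ] turn -1.6 F [-0.1 -0.2 -1.1] Mz [-0.01  0.04  0.01] w 45.4 j [-0.28  0.56  1.49  0.    1.09 -1.75] tilt [0.0063 0.0007]
```

View pics/w2.png

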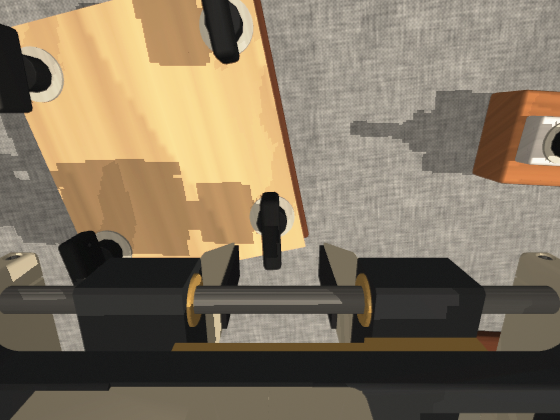

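```bash
python3 - <<'E'
from h import *
o=monitor.get_obs();c=dict(optics.capture("wrist"));w=wcam(o,c)
I=w["color"];cv2.imwrite("pics/w2c.png",cv2.resize(I[180:285,220:330],None,fx=5,fy=5,interpolation=cv2.INTER_CUBIC))
print(KN)
for px in [(263,231),(278,231),(271,194),(273,268)]: print(px,plane(w,[px],98)[0].round(1))
E
```

```text
{1: array([578.74813369, -93.19936934]), 2: array([ 593.60063066, -222.34813369]), 3: array([ 464.45186631, -237.20063066]), 4: array([ 449.59936934, -108.05186631])}
(263, 231) [575. -97.  98.]
(278, 231) [576.  -87.6  98. ]
(271, 194) [551.6 -89.3  98. ]
(273, 268) [601.5 -93.5  98. ]
```

View pics/w2c.png

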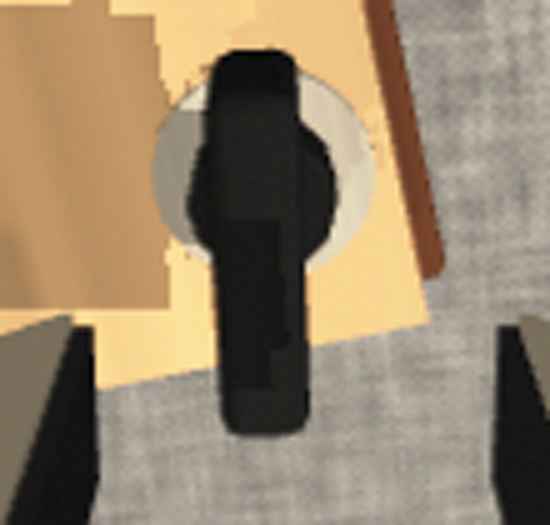

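Request:
{"op": "send_rows", "data": {"commands": [[[0.01,0.0046,-0.0041,-1,0.045],[0.02,0,0,0,0.045],[0.0125,0,0,0,0.045],[0,0,0,0,0.045]]]}}

```text
time: 3.15
tool_pos: [586.7, -96.6, 88.5]
tcp_rot: [-1.707, 1.543, -0.225]
contact_force: [0.2, 0.2, -0.4]
grip_width: 45.1
```

```bash
python3 - <<'E'
from h import *
goto(1,77,-0.08)
E
```

```text
t 3.15 pos [586.7 -96.6  88.5] jaw-90 -0.089 tool shift mm [11.3  8.5  2.7] turn -0.5 F [ 0.2  0.2 -0.4] Mz [-0.02  0.06  0.  ] w 45.1 j [-0.29  0.59  1.53  0.    1.   -1.78] tilt [ 0.027  -0.0062]
```

Request:
{"op": "send_rows", "data": {"commands": [[[0,0,0,0,0.045],[0,0,0,0,0.045]]]}}

```text
time: 3.32
tool_pos: [588.4, -97.8, 91.9]
tcp_rot: [-1.719, 1.538, -0.24]
contact_force: [-0.3, -0.1, -0.1]
grip_width: 44.8
```

```bash
python3 - <<'E'
from h import *
goto(1,77,-0.08);print(monitor.get_obs()["dq"].round(3))
E
```

```text
t 3.32 pos [588.4 -97.8  91.9] jaw-90 -0.092 tool shift mm [14.5 10.5  3.8] turn -0.7 F [-0.3 -0.1 -0.1] Mz [ 0.02 -0.    0.  ] w 44.8 j [-0.29  0.59  1.53  0.    1.   -1.77] tilt [ 0.0314 -0.0077]
[-0.004 -0.022 -0.03   0.     0.016  0.005]
```

Request:
{"op": "send_rows", "data": {"commands": [[[0,0,0,0,0.045]]]}}

```text
time: 3.4
tool_pos: [589.3, -98.3, 93.5]
tcp_rot: [-1.722, 1.536, -0.244]
contact_force: [0.2, -0.1, 0.1]
grip_width: 44.9
```

Request:
{"op": "send_rows", "data": {"commands": [[[0,0.008,0.003,0,0.045]]]}}

```text
time: 3.48
tool_pos: [583.1, -95.4, 94.7]
tcp_rot: [-1.731, 1.532, -0.253]
contact_force: [0.0, 0.3, 0.1]
grip_width: 45.2
```

```bash
python3 - <<'E'
from h import *
goto(1,77,-0.08);print(monitor.get_obs()["dq"].round(3))
E
```

```text
t 3.48 pos [583.1 -95.4  94.7] jaw-90 -0.093 tool shift mm [17.5  5.2  1.9] turn -0.8 F [0.  0.3 0.1] Mz [0.01 0.06 0.03] w 45.2 j [-0.29  0.57  1.55  0.    0.99 -1.77] tilt [ 0.0374 -0.0097]
[ 0.032 -0.185  0.332 -0.001 -0.148  0.036]
```

```bash
cat >> h.py <<'E'
def st():
    o=monitor.get_obs();M=R.from_euler('xyz',o["tcp_rot"]).as_matrix()
    print(round(o["time"],3),"q",o["joint_positions"].round(4),"dq",o["dq"].round(3),"p",o["tool_pos"].round(2),"tilt",M[:2,0].round(4),"tau",o["tau"].round(2))
E
python3 -c "
from h import *
st()"
```

```text
3.483 q [-0.2926  0.5699  1.546   0.0018  0.9871 -1.7713] dq [ 0.032 -0.185  0.332 -0.001 -0.148  0.036] p [583.14 -95.37  94.68] tilt [ 0.0374 -0.0097] tau [-9.000e-02 -4.954e+01 -2.173e+01 -2.000e-02  3.100e-01 -7.000e-02]
```

Request:
{"op": "send_rows", "data": {"commands": [[[0,0,0,0,0.045]]]}}

```text
time: 3.57
tool_pos: [582.2, -94.8, 95.4]
tcp_rot: [-1.728, 1.532, -0.25]
contact_force: [-0.2, 0.9, 0.7]
grip_width: 45.0
```

```bash
python3 -c "
from h import *
st()"
```

```text
3.567 q [-0.2922  0.5675  1.5483  0.0019  0.9875 -1.771 ] dq [-0.009  0.002 -0.055 -0.003  0.001 -0.002] p [582.16 -94.78  95.36] tilt [ 0.0372 -0.0095] tau [-3.400e-01 -5.165e+01 -2.190e+01 -7.000e-02 -3.700e-01  2.000e-02]
```

Request:
{"op": "send_rows", "data": {"commands": [[[0,0,0,0,0.045]]]}}

```text
time: 3.65
tool_pos: [582.2, -94.7, 96.2]
tcp_rot: [-1.728, 1.531, -0.251]
contact_force: [-0.2, -0.4, -0.4]
grip_width: 44.8
```

```bash
python3 -c "
from h import *
st();optics.capture('wrist');st()"
```

```text
3.65 q [-0.292   0.566   1.5485  0.002   0.9874 -1.7709] dq [ 0.004 -0.021  0.023  0.004  0.008  0.003] p [582.24 -94.71  96.16] tilt [ 0.0384 -0.0098] tau [ 6.000e-02 -5.077e+01 -2.084e+01 -3.000e-02 -5.000e-02  0.000e+00]
3.7 q [-0.292   0.5661  1.5487  0.002   0.9877 -1.7709] dq [ 0.001  0.011 -0.004  0.    -0.001 -0.003] p [582.08 -94.6   96.06] tilt [ 0.0379 -0.0096] tau [ -0.21 -50.62 -21.35  -0.06  -0.22  -0.  ]
```

Request:
{"op": "send_rows", "data": {"commands": [[[-0.02,0,0,0,0.045]]]}}

```text
time: 3.78
tool_pos: [579.1, -93.7, 113.0]
tcp_rot: [-1.718, 1.539, -0.24]
contact_force: [-0.5, 0.2, -0.7]
grip_width: 45.2
```

```bash
python3 -c "
from h import *
st()"
```

```text
3.783 q [-0.292   0.5442  1.5338  0.002   1.0313 -1.7708] dq [ 0.003 -0.351 -0.263 -0.002  0.584  0.003] p [579.09 -93.73 113.  ] tilt [ 0.0313 -0.0077] tau [ 8.000e-02 -5.014e+01 -2.210e+01 -3.000e-02 -1.500e+00 -1.000e-02]
```

Request:
{"op": "send_rows", "data": {"commands": [[[-0.02,0,0,0,0.045]]]}}

```text
time: 3.87
tool_pos: [578.0, -93.4, 133.1]
tcp_rot: [-1.714, 1.54, -0.236]
contact_force: [1.1, -0.2, 0.0]
grip_width: 45.2
```

```bash
python3 -c "
from h import *
st()"
```

```text
3.867 q [-0.292   0.5206  1.513   0.0019  1.0774 -1.7708] dq [-0.002 -0.259 -0.224 -0.001  0.539  0.001] p [578.01 -93.39 133.06] tilt [ 0.0298 -0.0072] tau [ 5.000e-02 -4.736e+01 -2.048e+01 -4.000e-02 -7.200e-01 -0.000e+00]
```

Request:
{"op": "send_rows", "data": {"commands": [[[0,0,0,0,0.045]]]}}

```text
time: 3.95
tool_pos: [579.6, -93.8, 136.4]
tcp_rot: [-1.723, 1.535, -0.245]
contact_force: [1.4, -0.6, -0.3]
grip_width: 45.4
```

```bash
python3 -c "
from h import *
st()"
```

```text
3.95 q [-0.2918  0.5168  1.5093  0.0019  1.0794 -1.7707] dq [ 0.     0.03   0.038  0.002 -0.045  0.001] p [579.6  -93.77 136.41] tilt [ 0.035  -0.0088] tau [-3.000e-02 -4.837e+01 -2.101e+01 -5.000e-02  6.200e-01  0.000e+00]
```

Request:
{"op": "send_rows", "data": {"commands": [[[0,0,0,0,0.045]]]}}

```text
time: 4.03
tool_pos: [579.7, -93.7, 136.7]
tcp_rot: [-1.723, 1.534, -0.245]
contact_force: [-0.1, 0.1, 0.1]
grip_width: 45.0
```

```bash
python3 -c "
from h import *
st()"
```

```text
4.033 q [-0.2917  0.5163  1.5095  0.002   1.0789 -1.7707] dq [ 0.001 -0.025 -0.025  0.     0.014  0.002] p [579.71 -93.73 136.67] tilt [ 0.0358 -0.0089] tau [ 1.000e-02 -5.154e+01 -2.361e+01 -4.000e-02 -8.000e-02 -0.000e+00]
```

Request:
{"op": "send_rows", "data": {"commands": [[[0,0,0,0,0.045],[0,0,0,0,0.045],[0,0,0,0,0.045],[0,0,0,0,0.045],[0,0,0,0,0.045],[0,0,0,0,0.045]]]}}

```text
time: 4.53
tool_pos: [578.3, -93.3, 132.9]
tcp_rot: [-1.716, 1.539, -0.238]
contact_force: [-0.1, 0.1, -1.2]
grip_width: 44.7
```

```bash
python3 -c "
from h import *
st()"
```

```text
4.533 q [-0.2917  0.5206  1.5134  0.0019  1.076  -1.7706] dq [-0.001  0.007  0.003  0.001 -0.003 -0.002] p [578.26 -93.3  132.91] tilt [ 0.0308 -0.0075] tau [ 1.000e-02 -5.014e+01 -2.242e+01 -4.000e-02 -8.000e-02 -0.000e+00]
```

Request:
{"op": "send_rows", "data": {"commands": [[[0,-0.04,0,0,0.045],[0,-0.04,0,0,0.045]]]}}

```text
time: 4.7
tool_pos: [648.7, -98.5, 131.3]
tcp_rot: [-1.697, 1.557, -0.22]
contact_force: [0.9, -1.2, 0.3]
grip_width: 45.0
```

```bash
python3 -c "
from h import *
st()"
```

```text
4.7 q [-2.6770e-01  6.5280e-01  1.2732e+00  7.0000e-04  1.2016e+00 -1.7452e+00] dq [ 0.131  0.815 -1.482 -0.01   0.801  0.138] p [648.68 -98.5  131.34] tilt [ 0.0136 -0.003 ] tau [ 4.800e-01 -6.002e+01 -1.540e+01  1.000e-02 -5.300e-01 -1.800e-01]
```

Request:
{"op": "send_rows", "data": {"commands": [[[0,0,0,0,0.045],[0,0,0,0,0.045]]]}}

```text
time: 4.87
tool_pos: [653.4, -99.0, 128.3]
tcp_rot: [-1.673, 1.557, -0.196]
contact_force: [0.1, 0.3, -0.4]
grip_width: 45.2
```

```bash
python3 -c "
from h import *
st()"
```

```text
4.867 q [-2.6670e-01  6.6390e-01  1.2609e+00  1.1000e-03  1.2026e+00 -1.7446e+00] dq [ 0.006  0.066 -0.077  0.003 -0.002  0.006] p [653.41 -98.98 128.34] tilt [ 0.014  -0.0028] tau [-1.000e-01 -5.791e+01 -2.459e+01 -4.000e-02 -7.000e-02  2.000e-02]
```

Request:
{"op": "send_rows", "data": {"commands": [[[0,0.015,0,0,0.045],[0,0.015,0,0,0.045],[0,0.015,0,0,0.045],[0,0.015,0,0,0.045]]]}}

```text
time: 5.2
tool_pos: [591.8, -93.1, 124.9]
tcp_rot: [-1.661, 1.558, -0.182]
contact_force: [-0.9, -0.9, 0.1]
grip_width: 44.9
```

```bash
python3 -c "
from h import *
st();goto(1,77,-.08)"
```

```text
5.2 q [-2.8460e-01  5.6130e-01  1.4640e+00  1.5000e-03  1.1034e+00 -1.7634e+00] dq [-0.061 -0.321  0.609  0.    -0.282 -0.062] p [591.85 -93.09 124.95] tilt [ 0.0127 -0.0024] tau [ 5.000e-01 -5.016e+01 -2.398e+01 -3.000e-02  3.800e-01  9.000e-02]
t 5.2 pos [591.8 -93.1 124.9] jaw-90 -0.093 tool shift mm [47.8 13.7 -1.3] turn -0.7 F [-0.9 -0.9  0.1] Mz [-0.01  0.01 -0.01] w 44.9 j [-0.28  0.56  1.46  0.    1.1  -1.76] tilt [ 0.0127 -0.0024]
```

Request:
{"op": "send_rows", "data": {"commands": [[[0,0,0,0,0.045],[0,0,0,0,0.045]]]}}

```text
time: 5.37
tool_pos: [588.3, -92.5, 125.3]
tcp_rot: [-1.648, 1.56, -0.171]
contact_force: [-0.2, -0.3, -0.3]
grip_width: 45.2
```

```bash
python3 -c "
from h import *
st();goto(1,77,-.08)"
```

```text
5.367 q [-2.8530e-01  5.5610e-01  1.4722e+00  1.3000e-03  1.1028e+00 -1.7636e+00] dq [-0.003 -0.028  0.044 -0.002 -0.002 -0.003] p [588.31 -92.53 125.35] tilt [ 0.0104 -0.0018] tau [ 7.000e-02 -5.159e+01 -2.156e+01 -5.000e-02  1.100e-01 -1.000e-02]
t 5.37 pos [588.3 -92.5 125.3] jaw-90 -0.093 tool shift mm [48.2 10.  -1.5] turn -0.8 F [-0.2 -0.3 -0.3] Mz [-0.02 -0.01  0.  ] w 45.2 j [-0.29  0.56  1.47  0.    1.1  -1.76] tilt [ 0.0104 -0.0018]
```

Request:
{"op": "send_rows", "data": {"commands": [[[0.009,0.003,-0.0005,-0.7,0.045],[0.011,0.003,0,0,0.045],[0.011,0.002,0,0,0.045],[0.01,0.001,0,0,0.045],[0.003,0,0,0,0.045]]]}}

```text
time: 5.78
tool_pos: [582.1, -93.2, 79.7]
tcp_rot: [-1.704, 1.554, -0.211]
contact_force: [-0.2, 0.2, -0.3]
grip_width: 44.4
```

```bash
python3 -c "
from h import *
st();goto(1,77,-.08)"
```

```text
5.783 q [-2.8940e-01  5.9680e-01  1.5434e+00  1.6000e-03  9.8450e-01 -1.7835e+00] dq [ 0.     0.051  0.019 -0.    -0.078 -0.005] p [582.07 -93.18  79.72] tilt [ 0.0165 -0.0035] tau [-2.000e-02 -5.300e+01 -2.122e+01 -4.000e-02 -1.800e-01  0.000e+00]
t 5.78 pos [582.1 -93.2  79.7] jaw-90 -0.078 tool shift mm [ 2.7  3.4 -0.3] turn 0.1 F [-0.2  0.2 -0.3] Mz [-0.01  0.03 -0.04] w 44.4 j [-0.29  0.6   1.54  0.    0.98 -1.78] tilt [ 0.0165 -0.0035]
```

Request:
{"op": "send_rows", "data": {"commands": [[[0.002,0.003,0.0006,0,0.03],[0,0,0,0,0.015],[0,0,0,0,0.0],[0,0,0,0,0.0],[0,0,0,0,0.0]]]}}

```text
time: 6.2
tool_pos: [579.7, -92.4, 76.5]
tcp_rot: [-1.701, 1.554, -0.207]
contact_force: [0.2, 0.0, 0.0]
grip_width: 16.4
```

```bash
python3 -c "
from h import *
st();goto(1,77,-.08)
c=optics.capture('wrist');cv2.imwrite('pics/w3.png',c['color'])"
```

```text
6.2 q [-2.8930e-01  5.9730e-01  1.5533e+00  1.6000e-03  9.7450e-01 -1.7847e+00] dq [ 0.002 -0.004 -0.007  0.001  0.004 -0.001] p [579.73 -92.42  76.54] tilt [ 0.0161 -0.0034] tau [-0.000e+00 -5.153e+01 -2.034e+01 -4.000e-02 -0.000e+00 -0.000e+00]
t 6.2 pos [579.7 -92.4  76.5] jaw-90 -0.076 tool shift mm [-0.5  0.9 -0.9] turn 0.2 F [0.2 0.  0. ] Mz [ 0.02 -0.02 -0.02] w 16.4 j [-0.29  0.6   1.55  0.    0.97 -1.78] tilt [ 0.0161 -0.0034]
```

View pics/w3.png

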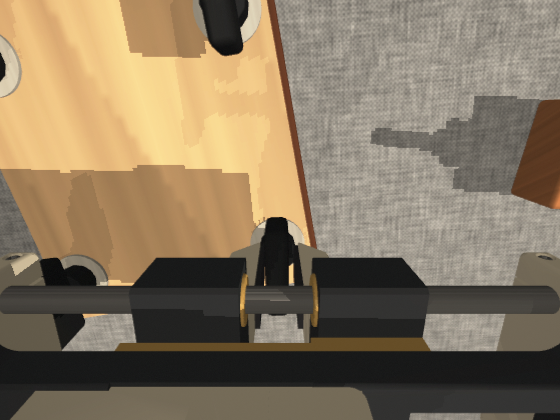

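The wrist view shows bar 1 centred between the nearly closed fingers at (278,265). I'll finish closing.

Request:
{"op": "send_rows", "data": {"commands": [[[0,0,0,0,0.0],[0,0,0,0,0.0]]]}}

```text
time: 6.42
tool_pos: [579.7, -93.3, 76.8]
tcp_rot: [-1.785, 1.554, -0.29]
contact_force: [-0.0, 0.5, -2.6]
grip_width: 11.6
```

```bash
python3 -c "
from h import *
st();goto(1,77,-.08)"
```

```text
6.417 q [-0.2901  0.5969  1.5531 -0.      0.9745 -1.7851] dq [-0.002  0.001  0.001  0.001 -0.    -0.002] p [579.68 -93.32  76.8 ] tilt [ 0.0163 -0.0049] tau [ -0.26 -53.52 -21.18  -0.18   0.11   0.15]
t 6.42 pos [579.7 -93.3  76.8] jaw-90 -0.076 tool shift mm [-0.2  0.9  0. ] turn 0.2 F [-0.   0.5 -2.6] Mz [ 0.23 -0.09  0.16] w 11.6 j [-0.29  0.6   1.55 -0.    0.97 -1.79] tilt [ 0.0163 -0.0049]
```

Request:
{"op": "send_rows", "data": {"commands": [[[0.0003,0,0,6,0.0],[0.0003,0,0,6,0.0],[0.0003,0,0,6,0.0],[0.0003,0,0,6,0.0],[0.0003,0,0,6,0.0]]]}}

```text
time: 6.83
tool_pos: [579.5, -94.2, 75.2]
tcp_rot: [-1.342, 1.554, -0.389]
contact_force: [-0.4, -0.7, -1.6]
grip_width: 12.0
```

```bash
python3 -c "
from h import *
st();goto(1,77,TH-1.4)"
```

```text
6.833 q [-0.2908  0.599   1.5546 -0.002   0.9711 -1.2426] dq [-0.002  0.004  0.005 -0.003 -0.007  1.308] p [579.45 -94.21  75.19] tilt [ 0.0157 -0.0064] tau [ 7.100e-01 -5.277e+01 -2.094e+01  5.400e-01 -1.000e-02 -1.550e+00]
t 6.83 pos [579.5 -94.2  75.2] jaw-90 -0.618 tool shift mm [-1.8  1.1  0.4] turn 38.3 F [-0.4 -0.7 -1.6] Mz [-0.32  0.11  0.14] w 12.0 j [-0.29  0.6   1.55 -0.    0.97 -1.24] tilt [ 0.0157 -0.0064]
```

Request:
{"op": "send_rows", "data": {"commands": [[[0.0003,0,0,6,0.0],[0.0003,0,0,6,0.0],[0.0003,0,0,6,0.0],[0.0003,0,0,6,0.0],[0.0003,0,0,6,0.0]]]}}

```text
time: 7.25
tool_pos: [578.8, -94.8, 73.6]
tcp_rot: [-0.924, 1.555, -0.52]
contact_force: [0.2, -1.5, -0.8]
grip_width: 11.8
```

```bash
python3 -c "
from h import *
st();goto(1,77,TH-1.4)"
```

```text
7.25 q [-0.291   0.6009  1.5564 -0.0044  0.9686 -0.6932] dq [-0.002  0.005  0.005 -0.006 -0.006  1.309] p [578.77 -94.81  73.56] tilt [ 0.014 -0.008] tau [  0.45 -52.72 -20.95   0.56  -0.11  -1.53]
t 7.25 pos [578.8 -94.8  73.6] jaw-90 -1.166 tool shift mm [-3.5  1.4  0.6] turn 6.8 F [ 0.2 -1.5 -0.8] Mz [-0.42  0.19  0.17] w 11.8 j [-0.29  0.6   1.56 -0.    0.97 -0.69] tilt [ 0.014 -0.008]
```

Request:
{"op": "send_rows", "data": {"commands": [[[0.0003,0,0,5,0.0],[0,0,0,4,0.0],[0,0,0,4,0.0],[0,0,0,4,0.0]]]}}

```text
time: 7.58
tool_pos: [578.5, -94.7, 73.2]
tcp_rot: [-0.697, 1.555, -0.603]
contact_force: [1.2, -1.8, -1.9]
grip_width: 13.6
```

```bash
python3 -c "
from h import *
st();goto(1,77,TH-1.4)"
```

```text
7.583 q [-0.2903  0.6012  1.5569 -0.0059  0.9684 -0.3817] dq [ 0.001 -0.    -0.004 -0.017 -0.007  0.861] p [578.47 -94.67  73.23] tilt [ 0.0131 -0.009 ] tau [ -0.57 -52.55 -20.38   0.94   0.23  -0.23]
t 7.58 pos [578.5 -94.7  73.2] jaw-90 -1.476 tool shift mm [-3.8  1.4  0.5] turn -10.9 F [ 1.2 -1.8 -1.9] Mz [-0.54  0.05  0.84] w 13.6 j [-0.29  0.6   1.56 -0.01  0.97 -0.38] tilt [ 0.0131 -0.009 ]
```

Request:
{"op": "send_rows", "data": {"commands": [[[0,0,0,0,0.05],[0,0,0,0,0.05],[0,0,0,0,0.05],[0,0,0,0,0.05],[-0.015,0,0,0,0.05],[-0.03,0,0,0,0.05],[-0.02,0,0,0,0.05],[0,0,0,0,0.05]]]}}

```text
time: 8.25
tool_pos: [577.3, -93.2, 140.0]
tcp_rot: [-0.628, 1.558, -0.528]
contact_force: [0.0, -0.4, 1.1]
grip_width: 49.8
```

```bash
python3 -c "
from h import *
st();goto(3,130,-0.134)
o=monitor.get_obs();c=optics.capture('wrist');cv2.imwrite('pics/w4.png',c['color'])
c=optics.capture('scene');cv2.imwrite('pics/s4.png',cv2.resize(c['color'][100:250,130:330],None,fx=4,fy=4,interpolation=cv2.INTER_CUBIC))"
```

```text
8.25 q [-0.2894  0.5216  1.4892 -0.0035  1.118  -0.3886] dq [-0.001  0.016  0.025  0.002 -0.035 -0.011] p [577.34 -93.25 140.  ] tilt [ 0.0114 -0.0067] tau [ 0.000e+00 -4.905e+01 -2.146e+01  2.000e-02  7.100e-01  2.000e-02]
t 8.25 pos [577.3 -93.2 140. ] jaw-90 -1.47 tool shift mm [   9.7 -131.8 -126.9] turn -76.6 F [ 0.  -0.4  1.1] Mz [-0.05  0.02  0.01] w 49.8 j [-0.29  0.52  1.49 -0.    1.12 -0.39] tilt [ 0.0114 -0.0067]
```

View pics/w4.png

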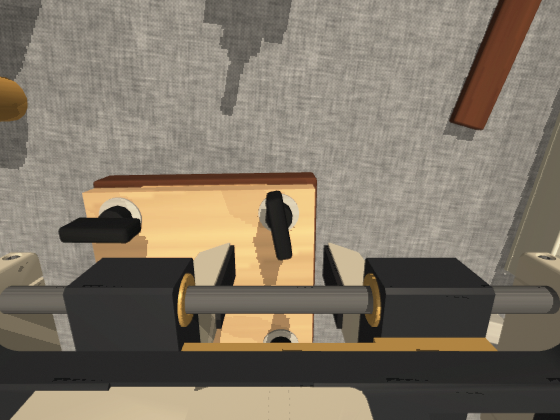

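View pics/s4.png

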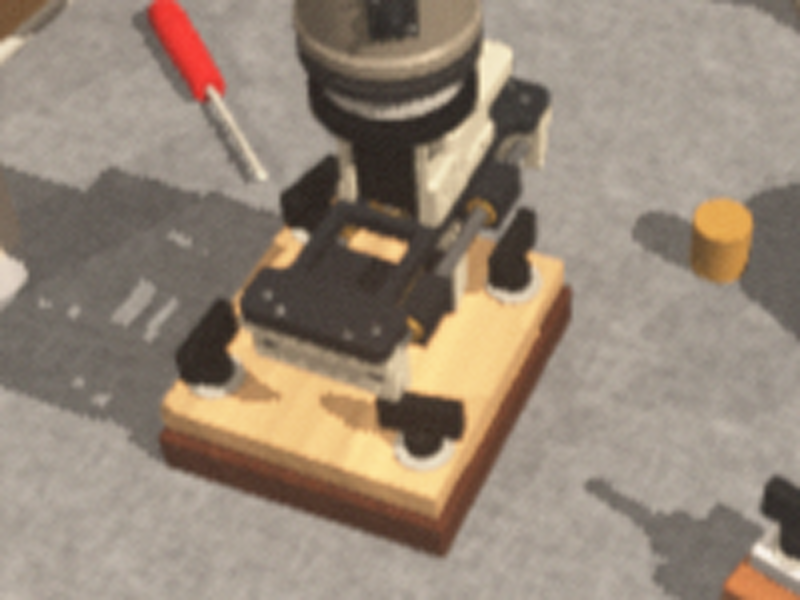

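In the wrist view knob 1's bar now runs from about (273,197) to (286,256), nearly crosswise to the others. The scene view agrees. I'll check its angle numerically, then go to knob 3.

```bash
python3 -c "
from h import *
o=monitor.get_obs();c=optics.capture('wrist');w=wcam(o,c)
P=plane(w,[(273,203),(284,256)],94);d=P[1]-P[0];print(P.round(1),np.arctan2(d[1],d[0]), 'home',TH-1.4)
I=c['color'];cv2.imwrite('pics/w4c.png',cv2.resize(I[170:270,230:330],None,fx=5,fy=5,interpolation=cv2.INTER_CUBIC))"
```

```text
[[ 570.5  -70.8   94. ]
 [ 582.  -109.4   94. ]] -1.279952911249615 home -1.2854999999999999
```

View pics/w4c.png

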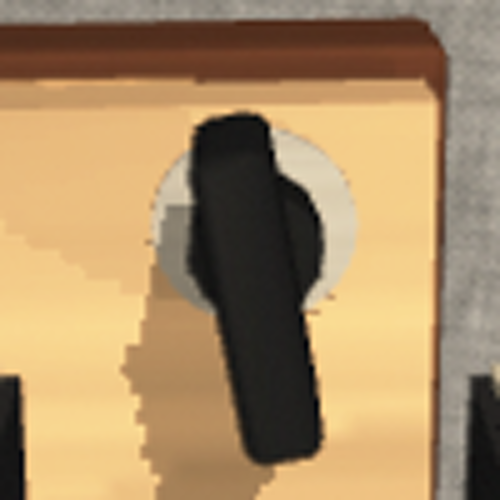

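Measured -1.280 rad against an expected home of -1.286, so knob 1 is home. Now to its diagonal partner, knob 3.

Request:
{"op": "send_rows", "data": {"commands": [[[0,-0.02,-0.019,0,0.045],[0,-0.02,-0.019,0,0.045],[0,-0.02,-0.019,0,0.045],[0,-0.02,-0.019,0,0.045],[0,-0.02,-0.019,0,0.045],[0,-0.02,-0.019,0,0.045],[0,-0.005,-0.005,0,0.045]]]}}

```text
time: 8.98
tool_pos: [461.9, -229.2, 125.1]
tcp_rot: [2.616, 1.561, 2.725]
contact_force: [-0.4, 0.3, -0.1]
grip_width: 45.0
```

Request:
{"op": "send_rows", "data": {"commands": [[[0,0,0,-7,0.045],[0,0,0,-7,0.045],[0,0,0,-7,0.045],[0,0,0,-7,0.045],[0,0,0,-7,0.045],[0,0,0,-7,0.045],[0,0,0,-7,0.045],[0,0,0,-7,0.045],[0,0,0,-7,0.045]]]}}

```text
time: 9.73
tool_pos: [457.0, -225.3, 113.9]
tcp_rot: [1.281, 1.541, 2.512]
contact_force: [0.5, -0.9, -0.2]
grip_width: 44.7
```

```bash
python3 -c "
from h import *
st();goto(3,130,-0.134)"
```

```text
9.733 q [-6.0890e-01  4.5150e-01  1.6979e+00  7.0000e-04  1.0221e+00 -1.8407e+00] dq [ 0.012  0.021  0.016  0.005 -0.009 -1.483] p [ 457.01 -225.29  113.91] tilt [-0.0242  0.0176] tau [ -0.07 -44.67 -20.32  -0.05   0.22   1.98]
t 9.73 pos [ 457.  -225.3  113.9] jaw-90 -0.339 tool shift mm [-16.5 -10.5  -8.6] turn -11.8 F [ 0.5 -0.9 -0.2] Mz [ 0.03 -0.04  0.  ] w 44.7 j [-0.61  0.45  1.7   0.    1.02 -1.84] tilt [-0.0242  0.0176]
```

Request:
{"op": "send_rows", "data": {"commands": [[[-0.008,-0.004,-0.003,-5,0.045],[-0.008,-0.004,-0.003,-3,0.045],[0,0,0,0,0.045],[0,0,0,0,0.045]]]}}

```text
time: 10.07
tool_pos: [462.3, -230.2, 124.9]
tcp_rot: [1.105, 1.531, 2.49]
contact_force: [0.7, -0.3, 0.2]
grip_width: 45.2
```

```bash
python3 -c "
from h import *
st();goto(3,130,-0.134)
o=monitor.get_obs();c=optics.capture('wrist');cv2.imwrite('pics/w5.png',c['color'])"
```

```text
10.067 q [-6.1140e-01  4.5350e-01  1.6578e+00  1.8000e-03  1.0701e+00 -1.9969e+00] dq [ 0.007  0.014 -0.008  0.003 -0.001 -0.011] p [ 462.3  -230.17  124.9 ] tilt [-0.0317  0.0242] tau [ -0.16 -45.87 -21.59  -0.07   0.23  -0.21]
t 10.07 pos [ 462.3 -230.2  124.9] jaw-90 -0.187 tool shift mm [-5.3 -3.2 -6.4] turn -3.0 F [ 0.7 -0.3  0.2] Mz [-0.01  0.   -0.01] w 45.2 j [-0.61  0.45  1.66  0.    1.07 -2.  ] tilt [-0.0317  0.0242]
```

View pics/w5.png

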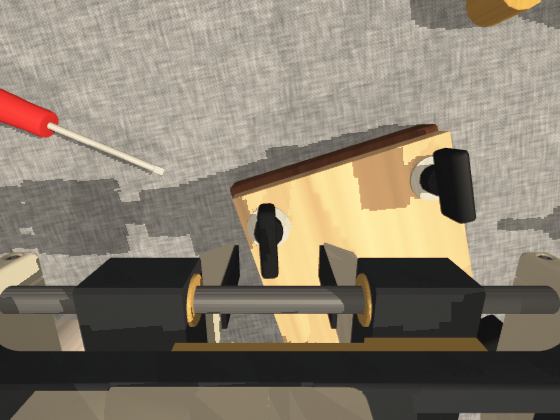

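Request:
{"op": "send_rows", "data": {"commands": [[[0.009,-0.001,-0.003,-2.5,0.045],[0.012,-0.001,-0.003,0,0.045],[0.011,0,0,0,0.045],[0.01,0,0,0,0.045],[0.003,0,0,0,0.045]]]}}

```text
time: 10.53
tool_pos: [460.9, -233.1, 75.6]
tcp_rot: [1.057, 1.528, 2.48]
contact_force: [-0.1, 0.6, -0.2]
grip_width: 45.4
```

```bash
python3 -c "
from h import *
st();goto(3,77,-0.134)"
```

```text
10.533 q [-0.6179  0.521   1.7065  0.0023  0.9567 -2.0421] dq [ 0.005  0.047  0.04   0.002 -0.082  0.018] p [ 460.87 -233.07   75.56] tilt [-0.0336  0.0262] tau [-1.000e-01 -4.710e+01 -1.942e+01 -6.000e-02  8.000e-02 -4.000e-02]
t 10.53 pos [ 460.9 -233.1   75.6] jaw-90 -0.148 tool shift mm [-1.7 -4.1 -3.5] turn -0.8 F [-0.1  0.6 -0.2] Mz [ 0.05 -0.03 -0.02] w 45.4 j [-0.62  0.52  1.71  0.    0.96 -2.04] tilt [-0.0336  0.0262]
```

Request:
{"op": "send_rows", "data": {"commands": [[[-0.0015,-0.0035,-0.0035,-0.5,0.03],[-0.001,0,0,0,0.015],[0,0,0,0,0.0],[0,0,0,0,0.015]]]}}

```text
time: 10.87
tool_pos: [463.6, -236.5, 77.1]
tcp_rot: [1.048, 1.525, 2.478]
contact_force: [-0.2, -0.5, 0.1]
grip_width: 23.0
```

```bash
python3 -c "
from h import *
st();goto(3,77,-0.134)"
```

```text
10.867 q [-0.6203  0.5262  1.6911  0.0024  0.9699 -2.0519] dq [ 0.002 -0.007 -0.006 -0.001  0.008  0.003] p [ 463.59 -236.52   77.1 ] tilt [-0.0359  0.0281] tau [-1.000e-02 -4.665e+01 -1.889e+01 -5.000e-02  2.800e-01 -1.000e-02]
t 10.87 pos [ 463.6 -236.5   77.1] jaw-90 -0.141 tool shift mm [ 0.  -0.9 -0.6] turn -0.4 F [-0.2 -0.5  0.1] Mz [-0.02 -0.02  0.07] w 23.0 j [-0.62  0.53  1.69  0.    0.97 -2.05] tilt [-0.0359  0.0281]
```

Request:
{"op": "send_rows", "data": {"commands": [[[0,-0.0007,-0.0005,0,0.0],[0,0,0,0,0.0],[0,0,0,0,0.0],[0,0,0,0,0.0]]]}}

```text
time: 11.2
tool_pos: [464.7, -237.5, 77.9]
tcp_rot: [1.057, 1.527, 2.487]
contact_force: [0.9, 0.9, -2.0]
grip_width: 11.9
```

```bash
python3 -c "
from h import *
st();goto(3,77,TH-1.4)"
```

```text
11.2 q [-6.2040e-01  5.2610e-01  1.6882e+00  1.8000e-03  9.7080e-01 -2.0518e+00] dq [-0.001 -0.001 -0.    -0.002  0.     0.001] p [ 464.66 -237.5    77.89] tilt [-0.0345  0.0265] tau [ -0.2  -48.33 -19.45   0.08   0.56   0.09]
t 11.2 pos [ 464.7 -237.5   77.9] jaw-90 -0.141 tool shift mm [0.9 0.2 0.2] turn 65.6 F [ 0.9  0.9 -2. ] Mz [-0.18 -0.11  0.1 ] w 11.9 j [-0.62  0.53  1.69  0.    0.97 -2.05] tilt [-0.0345  0.0265]
```

Request:
{"op": "send_rows", "data": {"commands": [[[0.0004,0,0,6,0.0],[0.0004,0,0,6,0.0],[0.0004,0,0,6,0.0],[0.0004,0,0,6,0.0],[0.0004,0,0,6,0.0],[0.0004,0,0,6,0.0],[0.0004,0,0,6,0.0],[0.0004,0,0,6,0.0],[0.0004,0,0,5,0.0]]]}}

```text
time: 11.95
tool_pos: [464.5, -238.1, 75.0]
tcp_rot: [2.057, 1.529, 2.523]
contact_force: [-1.8, 0.1, -0.0]
grip_width: 11.4
```

```bash
python3 -c "
from h import *
st();goto(3,77,TH-1.4)"
```

```text
11.95 q [-6.2060e-01  5.2950e-01  1.6920e+00 -1.0000e-04  9.6180e-01 -1.0869e+00] dq [-1.000e-03  4.000e-03  6.000e-03 -0.000e+00 -9.000e-03  1.076e+00] p [ 464.47 -238.1    75.04] tilt [-0.0339  0.0241] tau [  0.26 -47.17 -19.11   0.1    0.35  -1.02]
t 11.95 pos [ 464.5 -238.1   75. ] jaw-90 -1.104 tool shift mm [-1.9  0.9  0.4] turn 10.4 F [-1.8  0.1 -0. ] Mz [ 0.06 -0.19  0.16] w 11.4 j [-0.62  0.53  1.69 -0.    0.96 -1.09] tilt [-0.0339  0.0241]
```

Request:
{"op": "send_rows", "data": {"commands": [[[0.0004,0,0,5,0.0],[0.0004,0,0,4,0.0],[0.0002,0,0,4,0.0]]]}}

```text
time: 12.2
tool_pos: [464.2, -238.3, 74.5]
tcp_rot: [2.305, 1.529, 2.532]
contact_force: [-2.2, -0.8, -1.1]
grip_width: 11.9
```

```bash
python3 -c "
from h import *
st();goto(3,77,TH-1.4)"
```

```text
12.2 q [-6.2090e-01  5.3000e-01  1.6931e+00 -6.0000e-04  9.5990e-01 -8.4790e-01] dq [-0.001 -0.002  0.    -0.008 -0.003  0.872] p [ 464.2  -238.29   74.49] tilt [-0.0339  0.0237] tau [  0.34 -47.46 -19.32   0.58   0.32  -0.6 ]
t 12.2 pos [ 464.2 -238.3   74.5] jaw-90 -1.343 tool shift mm [-2.5  1.1  0.4] turn -3.3 F [-2.2 -0.8 -1.1] Mz [-0.2  -0.08  0.59] w 11.9 j [-0.62  0.53  1.69 -0.    0.96 -0.85] tilt [-0.0339  0.0237]
```

Request:
{"op": "send_rows", "data": {"commands": [[[0,0,0,4,0.0],[0,0,0,0,0.05],[0,0,0,0,0.05],[0,0,0,0,0.05],[0,0,0,0,0.05],[-0.015,0,0,0,0.05],[-0.03,0,0,0,0.05],[-0.02,0,0,0,0.05],[0,0,0,0,0.05]]]}}

```text
time: 12.95
tool_pos: [465.7, -239.2, 141.2]
tcp_rot: [2.36, 1.526, 2.521]
contact_force: [0.7, 0.2, 0.2]
grip_width: 49.9
```

```bash
python3 -c "
from h import *
st();goto(2,135,0.091)
o=monitor.get_obs();c=optics.capture('wrist');w=wcam(o,c);cv2.imwrite('pics/w6.png',c['color'])
"
```

```text
12.95 q [-0.6209  0.4484  1.6137 -0.      1.1244 -0.7822] dq [-0.003  0.016  0.028  0.003 -0.036 -0.009] p [ 465.7  -239.2   141.22] tilt [-0.0365  0.0261] tau [ 3.000e-02 -4.503e+01 -2.073e+01  1.000e-02  1.020e+00  2.000e-02]
t 12.95 pos [ 465.7 -239.2  141.2] jaw-90 -1.409 tool shift mm [  2.   -4.  129.1] turn -85.9 F [0.7 0.2 0.2] Mz [-0.12  0.01 -0.01] w 49.9 j [-0.62  0.45  1.61 -0.    1.12 -0.78] tilt [-0.0365  0.0261]
```

View pics/w6.png

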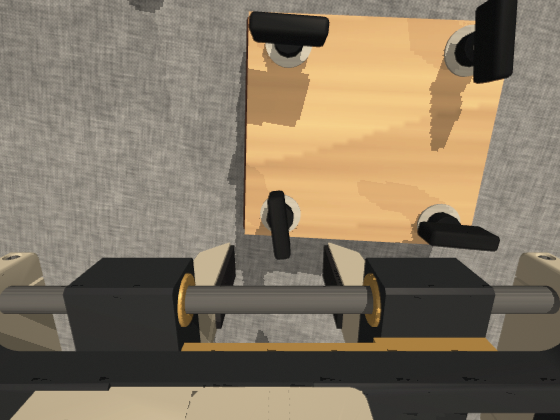

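The wrist view shows knob 3's bar at (280,225) and knob 1's at (495,40), both turned crosswise and parallel. I'll check the angle, then go to knob 2.

```bash
python3 -c "
from h import *
o=monitor.get_obs();c=optics.capture('wrist');w=wcam(o,c);I=c['color']
cv2.imwrite('pics/w6c.png',cv2.resize(I[170:270,230:330],None,fx=5,fy=5,interpolation=cv2.INTER_CUBIC))
P=plane(w,[(276,202),(283,255)],94);d=P[1]-P[0];print(P.round(1),np.arctan2(d[1],d[0]), 'home',TH-1.4)"
```

```text
[[ 458.5 -215.8   94. ]
 [ 469.7 -253.9   94. ]] -1.2843489416583027 home -1.2854999999999999
```

View pics/w6c.png

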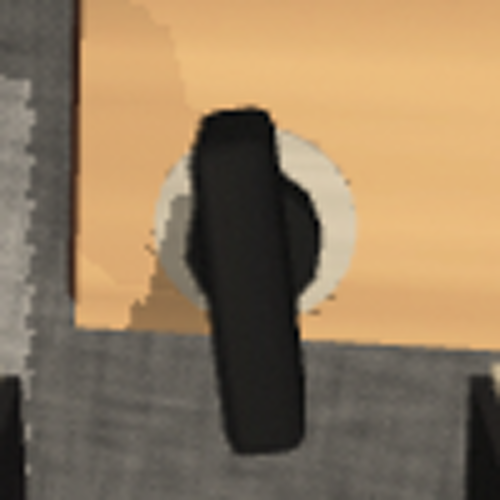

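Request:
{"op": "send_rows", "data": {"commands": [[[0,0,0.02,0,0.045],[0,0,0.03,0,0.045],[0,0,0.03,0,0.045],[0,0,0.03,0,0.045],[0,-0.002,0.013,0,0.045],[0,0,0,0,0.045]]]}}

```text
time: 13.55
tool_pos: [586.1, -217.7, 124.5]
tcp_rot: [2.379, 1.509, 2.539]
contact_force: [-0.4, 0.7, 1.0]
grip_width: 45.0
```

```bash
python3 -c "
from h import *
st();goto(2,135,0.091)"
```

```text
13.55 q [-0.482   0.6468  1.3067  0.0079  1.2499 -0.6454] dq [ 0.013  0.027  0.031  0.    -0.012 -0.005] p [ 586.06 -217.7   124.49] tilt [-0.0512  0.0352] tau [  0.57 -56.33 -24.16   0.16   0.49   0.17]
t 13.55 pos [ 586.1 -217.7  124.5] jaw-90 -1.409 tool shift mm [-11.   -5.3   6.2] turn -86.0 F [-0.4  0.7  1. ] Mz [-0.12  0.04  0.04] w 45.0 j [-0.48  0.65  1.31  0.01  1.25 -0.65] tilt [-0.0512  0.0352]
```

Request:
{"op": "send_rows", "data": {"commands": [[[-0.002,0,0,-7,0.045],[-0.002,0,0,-7,0.045],[-0.002,0,0,-7,0.045],[-0.002,0,0,-7,0.045],[-0.002,0,0,-7,0.045],[-0.001,0,0,-7,0.045],[-0.001,0,0,-7,0.045],[-0.001,0,0,-7,0.045],[-0.001,0,0,-7,0.045],[-0.001,0,0,-7,0.045]]]}}

```text
time: 14.38
tool_pos: [573.2, -215.2, 123.5]
tcp_rot: [1.176, 1.478, 2.588]
contact_force: [-0.8, 1.0, 0.1]
grip_width: 45.4
```

Request:
{"op": "send_rows", "data": {"commands": [[[0,0,0,-6,0.045],[0,0,0,-4,0.045],[0,0,0,0,0.045]]]}}

```text
time: 14.63
tool_pos: [568.7, -214.8, 119.8]
tcp_rot: [0.995, 1.471, 2.596]
contact_force: [0.7, -0.1, 0.3]
grip_width: 45.2
```

```bash
python3 -c "
from h import *
st();goto(2,135,0.091)"
```

```text
14.633 q [-0.4901  0.6435  1.3301  0.0058  1.2682 -2.0928] dq [-0.01   0.005  0.037 -0.001 -0.01   0.054] p [ 568.72 -214.84  119.82] tilt [-0.0856  0.052 ] tau [ 1.300e-01 -5.623e+01 -2.294e+01 -4.000e-02  5.300e-01 -9.800e-01]
t 14.63 pos [ 568.7 -214.8  119.8] jaw-90 0.028 tool shift mm [-17.6 -23.3  -7.3] turn -3.6 F [ 0.7 -0.1  0.3] Mz [-0.02 -0.02 -0.02] w 45.2 j [-0.49  0.64  1.33  0.01  1.27 -2.09] tilt [-0.0856  0.052 ]
```

Request:
{"op": "send_rows", "data": {"commands": [[[0,0,0,0,0.045],[0,0,0,0,0.045],[0,0,0,0,0.045]]]}}

```text
time: 14.88
tool_pos: [566.2, -214.6, 117.7]
tcp_rot: [1.004, 1.466, 2.599]
contact_force: [-0.1, 0.1, -0.3]
grip_width: 45.3
```

```bash
python3 -c "
from h import *
st()"
```

```text
14.883 q [-0.4916  0.6441  1.3359  0.0056  1.2665 -2.0879] dq [-0.004  0.001  0.014  0.    -0.005  0.016] p [ 566.19 -214.58  117.68] tilt [-0.0897  0.0541] tau [-2.000e-02 -5.596e+01 -2.253e+01 -5.000e-02  5.400e-01 -3.000e-02]
```

Request:
{"op": "send_rows", "data": {"commands": [[[-0.015,0,0,0,0.045],[-0.03,0,0,0,0.045],[-0.015,0,0,0,0.045],[0,0,0,0,0.045]]]}}

```text
time: 15.22
tool_pos: [569.8, -217.3, 176.7]
tcp_rot: [1.013, 1.459, 2.602]
contact_force: [0.0, -1.0, 0.1]
grip_width: 44.9
```

```bash
python3 -c "
from h import *
st()"
```

```text
15.217 q [-0.4927  0.6033  1.2401  0.0053  1.4097 -2.0823] dq [-0.001  0.002  0.019  0.001 -0.025  0.012] p [ 569.82 -217.34  176.67] tilt [-0.0956  0.0573] tau [-4.000e-02 -5.456e+01 -2.374e+01 -5.000e-02  1.090e+00 -1.000e-02]
```

Request:
{"op": "send_rows", "data": {"commands": [[[0,0.04,0,0,0.045],[0,0.04,0,0,0.045],[0,0,0,0,0.045]]]}}

```text
time: 15.47
tool_pos: [487.2, -217.5, 178.9]
tcp_rot: [1.015, 1.453, 2.603]
contact_force: [0.5, -0.1, 0.6]
grip_width: 45.0
```

```bash
python3 -c "
from h import *
st()"
```

```text
15.467 q [-0.5619  0.4674  1.4716 -0.0028  1.3204 -2.1492] dq [ 0.032  0.062 -0.11   0.028 -0.037  0.04 ] p [ 487.16 -217.45  178.91] tilt [-0.1009  0.0603] tau [ -1.08 -51.53 -22.81  -0.3    0.17  -0.42]
```

Request:
{"op": "send_rows", "data": {"commands": [[[0,0,0,7,0.045],[0,0,0,7,0.045],[0,0,0,7,0.045],[0,0,0,0,0.045]]]}}

```text
time: 15.8
tool_pos: [482.9, -216.4, 175.9]
tcp_rot: [1.395, 1.448, 2.599]
contact_force: [-0.7, -0.6, 0.6]
grip_width: 45.1
```

```bash
python3 -c "
from h import *
st()"
```

```text
15.8 q [-0.5645  0.4656  1.484  -0.0028  1.3149 -1.768 ] dq [-0.002  0.004  0.019  0.001 -0.012 -0.123] p [ 482.91 -216.36  175.91] tilt [-0.1051  0.0633] tau [ -0.06 -48.14 -22.93  -0.06   0.68   1.56]
```

Request:
{"op": "send_rows", "data": {"commands": [[[0.025,0,0,0,0.045],[0.025,0,0,0,0.045]]]}}

```text
time: 15.97
tool_pos: [480.3, -214.8, 128.5]
tcp_rot: [1.391, 1.458, 2.601]
contact_force: [0.4, -1.0, -1.0]
grip_width: 44.9
```

```bash
python3 -c "
from h import *
st()"
```

```text
15.967 q [-0.5646  0.5047  1.5618 -0.0029  1.1881 -1.7732] dq [-0.001  0.254  0.429 -0.002 -0.754 -0.04 ] p [ 480.32 -214.8   128.46] tilt [-0.0967  0.058 ] tau [ 4.000e-02 -5.199e+01 -2.367e+01 -6.000e-02  1.690e+00  1.700e-01]
```

Request:
{"op": "send_rows", "data": {"commands": [[[0,0,0,0,0.045],[0,0,0,0,0.045]]]}}

```text
time: 16.13
tool_pos: [477.8, -213.1, 124.0]
tcp_rot: [1.384, 1.449, 2.599]
contact_force: [1.1, -0.3, -0.2]
grip_width: 45.0
```

```bash
python3 -c "
from h import *
st()"
```

```text
16.133 q [-0.5644  0.5098  1.5679 -0.0029  1.1857 -1.7785] dq [ 0.001  0.033  0.042  0.002 -0.023 -0.025] p [ 477.77 -213.07  124.04] tilt [-0.1042  0.0628] tau [ 1.000e-02 -4.660e+01 -1.962e+01 -6.000e-02  5.700e-01  4.000e-02]
```

```bash
python3 -c "
from h import *
goto(2,130,0.091)"
```

```text
t 16.13 pos [ 477.8 -213.1  124. ] jaw-90 -0.357 tool shift mm [ -18.6 -110.3   31.9] turn -25.7 F [ 1.1 -0.3 -0.2] Mz [-0.05 -0.06 -0.04] w 45.0 j [-0.56  0.51  1.57 -0.    1.19 -1.78] tilt [-0.1042  0.0628]
```

Request:
{"op": "send_rows", "data": {"commands": [[[-0.005,-0.027,0.007,-7,0.045],[-0.006,-0.029,0.001,-7,0.045],[-0.005,-0.029,-0.003,-7,0.045],[-0.003,-0.02,-0.004,-3,0.045],[0,0,0,0,0.045]]]}}

```text
time: 16.55
tool_pos: [587.0, -231.9, 134.3]
tcp_rot: [0.939, 1.447, 2.597]
contact_force: [-0.8, 0.3, -0.5]
grip_width: 44.8
```

```bash
python3 -c "
from h import *
st();goto(2,76,0.091)
c=optics.capture('wrist');cv2.imwrite('pics/w7.png',c['color'])"
```

```text
16.55 q [-0.5003  0.6853  1.2094  0.0055  1.3701 -2.1602] dq [-0.003 -0.02   0.013 -0.009  0.014 -0.007] p [ 587.04 -231.89  134.26] tilt [-0.1053  0.0637] tau [  0.22 -57.29 -24.49   0.     0.77  -0.52]
t 16.55 pos [ 587.  -231.9  134.3] jaw-90 0.084 tool shift mm [ 57.7 -13.2   4.7] turn -0.4 F [-0.8  0.3 -0.5] Mz [ 0.03  0.03 -0.02] w 44.8 j [-0.5   0.69  1.21  0.01  1.37 -2.16] tilt [-0.1053  0.0637]
```

View pics/w7.png

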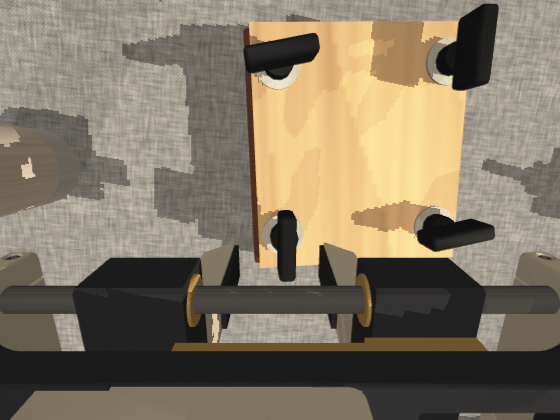

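The wrist view shows bar 2 at (288,245), between the fingers and aligned with them. Descending.

Request:
{"op": "send_rows", "data": {"commands": [[[0.012,-0.004,0.002,0,0.045],[0.017,-0.004,0.001,0,0.045],[0.016,-0.003,0.001,0,0.04],[0.009,-0.002,0,0,0.03]]]}}

```text
time: 16.93
tool_pos: [592.1, -222.8, 80.7]
tcp_rot: [0.946, 1.451, 2.6]
contact_force: [0.1, -0.2, -0.5]
grip_width: 37.4
```

```bash
python3 -c "
from h import *
st();goto(2,76,0.091)"
```

```text
16.933 q [-0.4845  0.7373  1.2654  0.0072  1.2582 -2.1405] dq [ 0.02   0.114  0.089 -0.    -0.208  0.022] p [ 592.08 -222.83   80.68] tilt [-0.1021  0.0615] tau [-1.100e-01 -6.142e+01 -2.337e+01 -4.000e-02  6.300e-01 -0.000e+00]
t 16.93 pos [ 592.1 -222.8   80.7] jaw-90 0.079 tool shift mm [ 4.5 -2.   0. ] turn -0.7 F [ 0.1 -0.2 -0.5] Mz [ 0.01 -0.08 -0.05] w 37.4 j [-0.48  0.74  1.27  0.01  1.26 -2.14] tilt [-0.1021  0.0615]
```

Request:
{"op": "send_rows", "data": {"commands": [[[0,-0.001,0,-0.5,0.0],[-0.001,0,0,0,0.0],[-0.001,0,0,0,0.0],[0,0,0,0,0.0],[0,0,0,0,0.0]]]}}

```text
time: 17.35
tool_pos: [590.6, -222.3, 81.1]
tcp_rot: [0.948, 1.447, 2.61]
contact_force: [-0.0, 0.7, -8.5]
grip_width: 12.5
```

```bash
python3 -c "
from h import *
st();goto(2,76,TH-1.4)"
```

```text
17.35 q [-0.4844  0.737   1.2653  0.0061  1.2633 -2.1484] dq [-0.001 -0.002  0.003  0.    -0.003  0.002] p [ 590.62 -222.34   81.1 ] tilt [-0.1067  0.0628] tau [ -0.68 -64.43 -24.2   -0.32   1.17  -0.08]
t 17.35 pos [ 590.6 -222.3   81.1] jaw-90 0.087 tool shift mm [ 4.7 -3.5 -0.6] turn 78.7 F [-0.   0.7 -8.5] Mz [-0.1  -0.34 -0.1 ] w 12.5 j [-0.48  0.74  1.27  0.01  1.26 -2.15] tilt [-0.1067  0.0628]
```

Request:
{"op": "send_rows", "data": {"commands": [[[0.0008,0,0,6,0.0],[0.0004,0,0,6,0.0],[0.0004,0,0,6,0.0],[0.0004,0,0,6,0.0],[0.0004,0,0,6,0.0]]]}}

```text
time: 17.77
tool_pos: [590.9, -221.3, 79.7]
tcp_rot: [1.474, 1.448, 2.593]
contact_force: [-0.4, 0.3, -3.1]
grip_width: 11.4
```

```bash
python3 -c "
from h import *
st();goto(2,76,TH-1.4)"
```

```text
17.767 q [-0.4838  0.7372  1.2689  0.0083  1.2579 -1.6061] dq [ 1.000e-03 -1.000e-03  9.000e-03  8.000e-03 -1.300e-02  1.307e+00] p [ 590.89 -221.34   79.72] tilt [-0.1044  0.0638] tau [ -0.98 -61.81 -22.85  -0.26   1.11  -1.54]
t 17.77 pos [ 590.9 -221.3   79.7] jaw-90 -0.452 tool shift mm [ 3.3 -3.3  0.2] turn 47.7 F [-0.4  0.3 -3.1] Mz [-0.13 -0.34  0.2 ] w 11.4 j [-0.48  0.74  1.27  0.01  1.26 -1.61] tilt [-0.1044  0.0638]
```

Request:
{"op": "send_rows", "data": {"commands": [[[0.0005,0,0,6,0.0],[0.0005,0,0,6,0.0],[0.0005,0,0,6,0.0],[0.0005,0,0,6,0.0],[0.0005,0,0,6,0.0],[0.0005,0,0,6,0.0]]]}}

```text
time: 18.27
tool_pos: [592.0, -220.3, 77.9]
tcp_rot: [2.101, 1.451, 2.561]
contact_force: [0.2, 1.0, -4.4]
grip_width: 12.2
```

```bash
python3 -c "
from h import *
st();goto(2,76,TH-1.4)"
```

```text
18.267 q [-0.4834  0.7379  1.2726  0.0122  1.2498 -0.9475] dq [ 1.000e-03  0.000e+00  8.000e-03  8.000e-03 -1.900e-02  1.307e+00] p [ 591.99 -220.3    77.91] tilt [-0.0995  0.0653] tau [ -0.1  -61.39 -22.72  -0.2    1.12  -1.5 ]
t 18.27 pos [ 592.  -220.3   77.9] jaw-90 -1.108 tool shift mm [ 1.6 -2.7  0.6] turn 10.2 F [ 0.2  1.  -4.4] Mz [ 0.08 -0.64  0.24] w 12.2 j [-0.48  0.74  1.27  0.01  1.25 -0.95] tilt [-0.0995  0.0653]
```

Request:
{"op": "send_rows", "data": {"commands": [[[0.0005,0,0,5,0.0],[0.0005,0,0,4,0.0],[0.0003,0,0,4,0.0],[0.0002,0,0,3,0.0]]]}}

```text
time: 18.6
tool_pos: [592.3, -220.1, 77.4]
tcp_rot: [2.382, 1.453, 2.546]
contact_force: [-1.9, -0.1, -2.9]
grip_width: 12.9
```

```bash
python3 -c "
from h import *
st();goto(2,76,TH-1.4)"
```

```text
18.6 q [-0.4837  0.7377  1.2745  0.0138  1.2464 -0.6528] dq [-0.    -0.005  0.009  0.007  0.     0.632] p [ 592.27 -220.13   77.42] tilt [-0.0972  0.0658] tau [ -0.35 -61.3  -23.1    0.24   0.57   0.12]
t 18.6 pos [ 592.3 -220.1   77.4] jaw-90 -1.403 tool shift mm [ 1.1 -2.5  1.1] turn -6.8 F [-1.9 -0.1 -2.9] Mz [ 0.23 -0.    0.61] w 12.9 j [-0.48  0.74  1.27  0.01  1.25 -0.65] tilt [-0.0972  0.0658]
```

Request:
{"op": "send_rows", "data": {"commands": [[[0,0,0,0,0.05],[0,0,0,0,0.05],[0,0,0,0,0.05],[0,0,0,0,0.05],[-0.02,0,0,0,0.05],[-0.03,0,0,0,0.05],[-0.02,0,0,0,0.05],[0,0,0,0,0.05]]]}}

```text
time: 19.27
tool_pos: [599.2, -224.9, 151.0]
tcp_rot: [2.37, 1.453, 2.539]
contact_force: [1.0, -0.8, 0.2]
grip_width: 49.8
```

```bash
python3 -c "
from h import *
st();goto(4,135,0.072)
o=monitor.get_obs();c=optics.capture('wrist');w=wcam(o,c);I=c['color']
cv2.imwrite('pics/w8.png',I)
cv2.imwrite('pics/w8c.png',cv2.resize(I[170:270,230:330],None,fx=5,fy=5,interpolation=cv2.INTER_CUBIC))
"
```

```text
19.267 q [-0.4856  0.6831  1.1648  0.0139  1.4105 -0.6575] dq [ 0.002  0.01   0.031  0.003 -0.035 -0.007] p [ 599.17 -224.88  151.05] tilt [-0.0966  0.0665] tau [-6.000e-02 -5.596e+01 -2.251e+01  8.000e-02  1.270e+00  2.000e-02]
t 19.27 pos [ 599.2 -224.9  151. ] jaw-90 -1.398 tool shift mm [  38.2  138.1 -125.5] turn -84.2 F [ 1.  -0.8  0.2] Mz [-0.14 -0.06 -0.05] w 49.8 j [-0.49  0.68  1.16  0.01  1.41 -0.66] tilt [-0.0966  0.0665]
```

View pics/w8c.png

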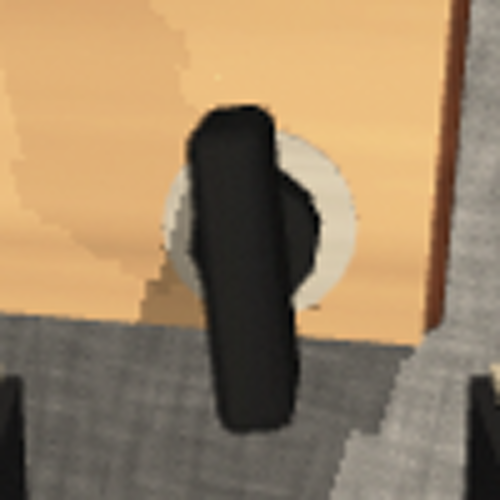

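View pics/w8.png

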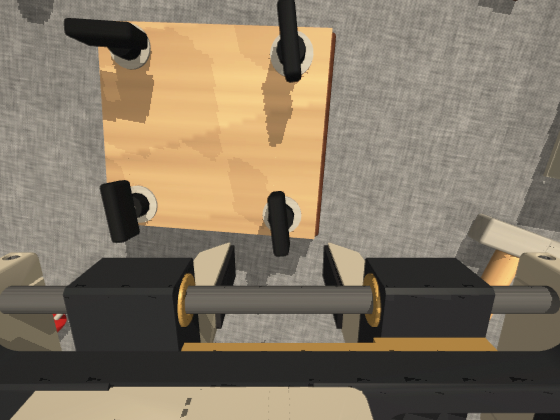

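Knob 2's bar matches the other two home ones. Knob 4, at (105,35), is last. I'll travel there while turning back.

Request:
{"op": "send_rows", "data": {"commands": [[[0.001,0.017,-0.015,-7,0.045],[0.002,0.018,-0.014,-7,0.045],[0.002,0.0195,-0.012,-7,0.045],[0.002,0.021,-0.0095,-7,0.045],[0.002,0.022,-0.0065,-7,0.045],[0.002,0.0225,-0.004,-7,0.045],[0.002,0.02,-0.001,-7,0.045],[0.002,0.018,0.001,-7,0.045],[0,0,0,-7,0.045],[0,0,0,-7,0.045]]]}}

```text
time: 20.15
tool_pos: [440.7, -115.1, 143.7]
tcp_rot: [1.132, 1.436, 2.551]
contact_force: [0.1, 0.9, 0.7]
grip_width: 45.0
```

```bash
python3 -c "
from h import *
st();goto(4,130,0.072)"
```

```text
20.15 q [-0.4385  0.3799  1.7278  0.0221  1.1671 -1.8674] dq [ 0.012 -0.021  0.083  0.003 -0.015 -1.478] p [ 440.73 -115.14  143.71] tilt [-0.1115  0.0747] tau [  0.27 -41.35 -19.8    0.05   0.83   1.99]
t 20.15 pos [ 440.7 -115.1  143.7] jaw-90 -0.155 tool shift mm [13.1 -9.3  7.6] turn -13.0 F [0.1 0.9 0.7] Mz [-0.   -0.05  0.03] w 45.0 j [-0.44  0.38  1.73  0.02  1.17 -1.87] tilt [-0.1115  0.0747]
```

Request:
{"op": "send_rows", "data": {"commands": [[[0.003,-0.005,0.003,-6,0.045],[0.005,-0.005,0.003,-2,0.045],[0,-0.001,0,0,0.045]]]}}

```text
time: 20.4
tool_pos: [448.6, -107.8, 132.2]
tcp_rot: [0.982, 1.432, 2.555]
contact_force: [-0.8, 0.6, -0.1]
grip_width: 45.0
```

```bash
python3 -c "
from h import *
st();goto(4,76,0.072)
c=optics.capture('wrist');cv2.imwrite('pics/w9.png',c['color'])"
```

```text
20.4 q [-0.4184  0.4061  1.7236  0.0254  1.149  -2.0037] dq [ 0.001  0.014 -0.016 -0.003  0.012  0.   ] p [ 448.6  -107.79  132.18] tilt [-0.1154  0.0767] tau [  0.05 -42.56 -20.52   0.06   0.53  -0.49]
t 20.4 pos [ 448.6 -107.8  132.2] jaw-90 -0.002 tool shift mm [55.5 -7.5 -4.6] turn -4.2 F [-0.8  0.6 -0.1] Mz [ 0.04 -0.07 -0.03] w 45.0 j [-0.42  0.41  1.72  0.03  1.15 -2.  ] tilt [-0.1154  0.0767]
```

View pics/w9.png

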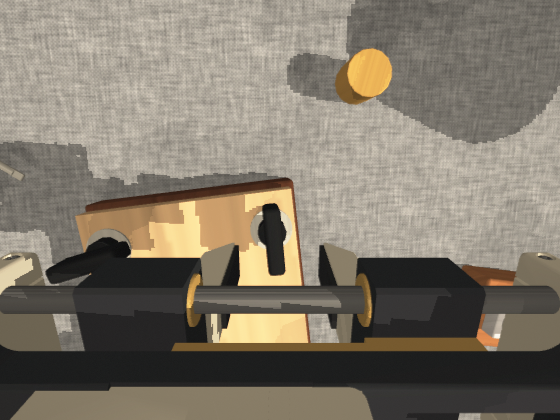

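Bar 4 sits at (273,240) between the fingers, about 4° off. Descending with that correction.

Request:
{"op": "send_rows", "data": {"commands": [[[0.012,-0.0015,-0.001,-4,0.045],[0.017,-0.0015,-0.001,0,0.045],[0.015,-0.001,-0.001,0,0.04],[0.006,-0.001,0,0,0.03]]]}}

```text
time: 20.78
tool_pos: [447.9, -107.4, 80.8]
tcp_rot: [0.916, 1.434, 2.556]
contact_force: [-0.6, 0.5, 0.4]
grip_width: 37.9
```

```bash
python3 -c "
from h import *
st();goto(4,77,0.072)"
```

```text
20.783 q [-0.418   0.4758  1.7828  0.0267  1.0178 -2.0729] dq [ 0.016  0.103  0.057  0.004 -0.166  0.025] p [ 447.9  -107.44   80.82] tilt [-0.1134  0.0753] tau [-5.000e-02 -4.408e+01 -1.839e+01  3.000e-02  5.500e-01 -1.000e-01]
t 20.78 pos [ 447.9 -107.4   80.8] jaw-90 0.064 tool shift mm [ 3.5 -2.1 -1. ] turn -0.5 F [-0.6  0.5  0.4] Mz [ 0.01 -0.05  0.06] w 37.9 j [-0.42  0.48  1.78  0.03  1.02 -2.07] tilt [-0.1134  0.0753]
```

Request:
{"op": "send_rows", "data": {"commands": [[[0,-0.0015,-0.001,-0.5,0.0],[0,0,0,0,0.0],[0,0,0,0,0.0],[0,0,0,0,0.0],[0,0,0,0,0.0]]]}}

```text
time: 21.2
tool_pos: [448.6, -108.0, 80.3]
tcp_rot: [0.911, 1.431, 2.557]
contact_force: [-0.1, 0.4, -7.9]
grip_width: 11.9
```

```bash
python3 -c "
from h import *
st();goto(4,77,TH-1.4)"
```

```text
21.2 q [-0.4187  0.4796  1.7784  0.027   1.0218 -2.0804] dq [ 0.002 -0.003  0.     0.001  0.002  0.003] p [ 448.59 -107.98   80.27] tilt [-0.1163  0.077 ] tau [ -0.51 -46.38 -19.38   0.26   1.12   0.08]
t 21.2 pos [ 448.6 -108.    80.3] jaw-90 0.07 tool shift mm [ 3.1 -1.3 -0.4] turn 77.7 F [-0.1  0.4 -7.9] Mz [-0.33 -0.21  0.12] w 11.9 j [-0.42  0.48  1.78  0.03  1.02 -2.08] tilt [-0.1163  0.077 ]
```

Request:
{"op": "send_rows", "data": {"commands": [[[0.0008,0,0,6,0.0],[0.0005,0,0,6,0.0],[0.0005,0,0,6,0.0],[0.0005,0,0,6,0.0],[0.0005,0,0,6,0.0]]]}}

```text
time: 21.62
tool_pos: [448.8, -108.0, 78.6]
tcp_rot: [1.458, 1.434, 2.563]
contact_force: [0.2, 0.3, -4.3]
grip_width: 11.6
```

Request:
{"op": "send_rows", "data": {"commands": [[[0.0005,0,0,6,0.0],[0.0005,0,0,6,0.0],[0.0005,0,0,6,0.0],[0.0005,0,0,6,0.0],[0.0005,0,0,6,0.0],[0.0005,0,0,6,0.0]]]}}

```text
time: 22.12
tool_pos: [448.9, -107.9, 76.9]
tcp_rot: [2.115, 1.437, 2.561]
contact_force: [-1.5, -0.7, -3.5]
grip_width: 11.9
```

```bash
python3 -c "
from h import *
st();goto(4,77,TH-1.4)"
```

```text
22.117 q [-0.4172  0.482   1.7857  0.0256  1.0056 -0.8778] dq [ 4.000e-03  3.000e-03  9.000e-03  1.000e-03 -1.800e-02  1.309e+00] p [ 448.95 -107.88   76.87] tilt [-0.1112  0.073 ] tau [ -0.   -44.62 -18.54   0.05   0.92  -1.49]
t 22.12 pos [ 448.9 -107.9   76.9] jaw-90 -1.121 tool shift mm [-0.2 -0.4  0.5] turn 9.4 F [-1.5 -0.7 -3.5] Mz [ 0.11 -0.45  0.19] w 11.9 j [-0.42  0.48  1.79  0.03  1.01 -0.88] tilt [-0.1112  0.073 ]
```

Request:
{"op": "send_rows", "data": {"commands": [[[0.0005,0,0,5,0.0],[0.0005,0,0,4,0.0],[0.0003,0,0,4,0.0],[0.0002,0,0,3,0.0]]]}}

```text
time: 22.45
tool_pos: [448.6, -107.9, 76.6]
tcp_rot: [2.412, 1.439, 2.563]
contact_force: [-1.2, 1.9, -1.5]
grip_width: 13.1
```

```bash
python3 -c "
from h import *
st();goto(4,77,TH-1.4)"
```

```text
22.45 q [-0.4171  0.4813  1.7879  0.0251  1.0029 -0.5827] dq [ 0.002 -0.003  0.006  0.004  0.003  0.634] p [ 448.58 -107.86   76.57] tilt [-0.1103  0.072 ] tau [-1.310e+00 -4.441e+01 -1.915e+01  3.000e-02  3.600e-01  1.100e-01]
t 22.45 pos [ 448.6 -107.9   76.6] jaw-90 -1.416 tool shift mm [-0.6 -0.3  0.9] turn -7.5 F [-1.2  1.9 -1.5] Mz [ 0.43 -0.31  0.63] w 13.1 j [-0.42  0.48  1.79  0.03  1.   -0.58] tilt [-0.1103  0.072 ]
```

Request:
{"op": "send_rows", "data": {"commands": [[[0,0,0,0,0.05],[0,0,0,0,0.05],[0,0,0,0,0.05],[0,0,0,0,0.05],[-0.02,0,0,0,0.05],[-0.035,0,0,0,0.05],[-0.04,0,0,0,0.05],[-0.04,0,0,0,0.05],[-0.02,0,0,0,0.05]]]}}

```text
time: 23.2
tool_pos: [463.9, -118.5, 233.9]
tcp_rot: [2.417, 1.43, 2.574]
contact_force: [0.2, -0.2, 0.4]
grip_width: 50.1
```

```bash
python3 -c "
from h import *
st();goto(4,77,TH-1.4)
o=monitor.get_obs();c=optics.capture('wrist');I=c['color']
cv2.imwrite('pics/w10.png',I)
cv2.imwrite('pics/sd10.png',cv2.resize(optics.capture('side')['color'][195:365,220:410],None,fx=4,fy=3.5,interpolation=cv2.INTER_CUBIC)[:600])
"
```

```text
23.2 q [-0.4239  0.3319  1.5274  0.0203  1.4213 -0.5848] dq [-0.01  -0.131 -0.447 -0.004  0.607 -0.007] p [ 463.89 -118.51  233.95] tilt [-0.1179  0.0753] tau [  0.15 -40.92 -21.6    0.11   0.67   0.  ]
t 23.2 pos [ 463.9 -118.5  233.9] jaw-90 -1.409 tool shift mm [157.9  -2.1   4.1] turn -7.1 F [ 0.2 -0.2  0.4] Mz [-0.09 -0.09 -0.05] w 50.1 j [-0.42  0.33  1.53  0.02  1.42 -0.58] tilt [-0.1179  0.0753]
```

View pics/w10.png

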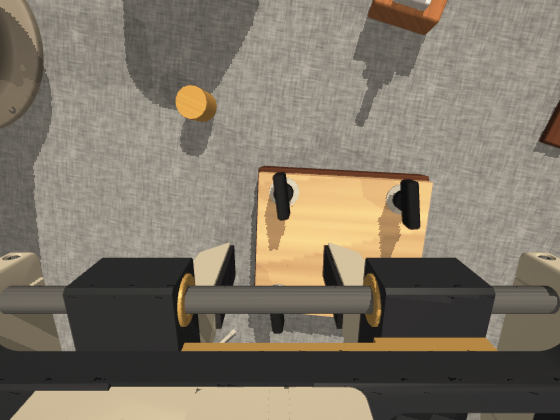

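View pics/sd10.png

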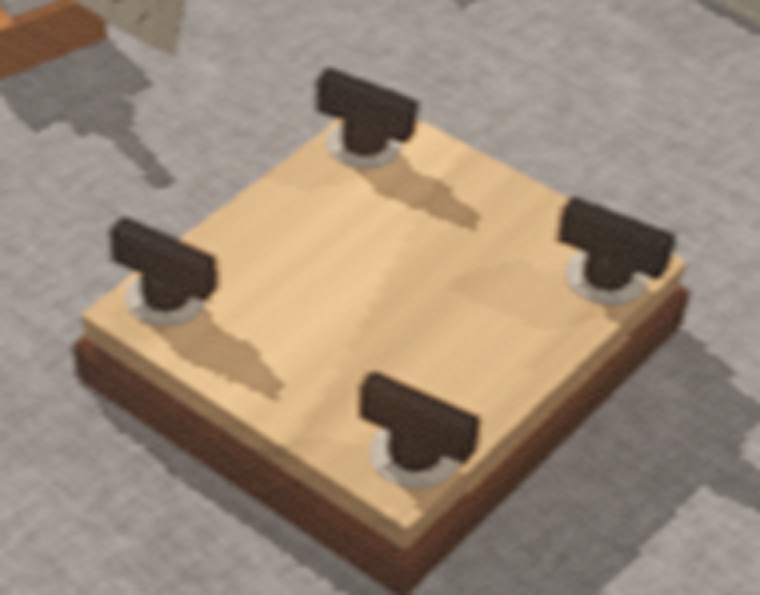

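In the side view all four bars lie parallel and crosswise, and the plate sits level on the base. I'll take one more overhead view to measure all four angles.

Request:
{"op": "send_rows", "data": {"commands": [[[0,-0.03,0.01,0,0.05],[0,-0.035,0.015,0,0.05],[0,-0.03,0.015,0,0.05],[0,-0.02,0.01,0,0.05],[0,0,0,0,0.05],[0,0,0,0,0.05]]]}}

```text
time: 23.8
tool_pos: [531.9, -226.4, 213.7]
tcp_rot: [2.403, 1.43, 2.565]
contact_force: [-0.6, 0.1, 0.4]
grip_width: 50.0
```

```bash
python3 - <<'E'
from h import *
st()
o=monitor.get_obs();c=optics.capture('wrist');I=c['color'];w=wcam(o,c)
cv2.imwrite('pics/w11.png',I)
for b in bars(w,94): print(b[0],b[1].round(1),"ang",round(b[2]%np.pi-np.pi,3),"q",round(TH-(b[2]%np.pi-np.pi),3))
E
```

```text
23.8 q [-0.5379  0.5337  1.262   0.0054  1.4861 -0.7008] dq [-0.02   0.046 -0.014 -0.006 -0.017 -0.012] p [ 531.89 -226.36  213.74] tilt [-0.1172  0.0762] tau [-7.900e-01 -5.221e+01 -2.511e+01 -4.000e-02  6.300e-01 -4.000e-02]
[228.  72.] [ 451.5 -108.1] ang -1.29 q 1.404
[369.  76.] [577.5 -93.9] ang -1.288 q 1.403
[226. 209.] [ 465.7 -234.6] ang -1.31 q 1.425
[354. 217.] [ 590.1 -214.3] ang -1.296 q 1.411
```

View pics/w11.png

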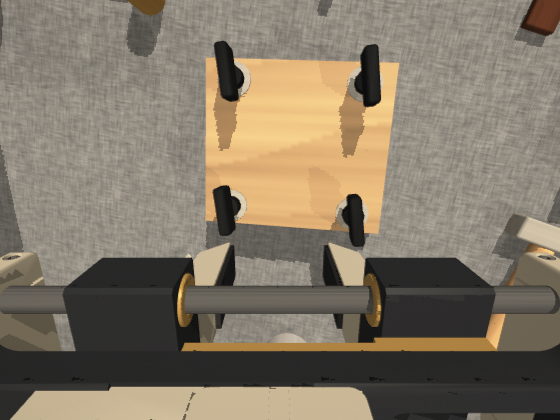

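The last overhead view shows bars at (228,72), (369,76), (226,209) and (354,217), all at 1.40 to 1.43 rad against a stop of 1.4. The gripper is well clear, so I'm handing in.

```bash
python3 -c "
from plant import close_job,monitor
print(monitor.get_obs()['time'],close_job())"
```

```text
the job is handed in; nothing more can be done
23.85 None
```

I turned all four press knobs clockwise to their stops, crisscross, and handed the job in at 23.9 s of the 64 s allowed. The order was the knob at (579, −93), its diagonal (464, −237), then (594, −222), and last (450, −108). I never worked near the caul, and every picture that shows it has it where it was.

- **Knob angles:** the last wrist view put them at 1.403, 1.425, 1.411 and 1.404 rad in that order, against the 1.4 stop. The two readings above 1.405 are picture error, since the stop is hard. At the end of each turn the moment rose to about 0.6–0.8 N m while the jaws twisted slightly past the bar, as expected at a stop.
- **Plate:** it looked level on its base in the side view, with all four bars parallel. I judged this by eye and did not measure the plate's height.
- **Forces and clearance:** readings between moves stayed under about 9 N. At hand-in the gripper was open, about 120 mm above the knobs and touching nothing.
- **What went less well:** the tool slowly leaned over as the moves went on, to about 8° by the end. I tried to undo it and could not, so the last two knobs were gripped with that lean. They still turned home with low forces.

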